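# Photograph an engraved mill roller on its carrying tray

## Task

Pick up the tray by its grip block and carry it calmly to the inspection stand with the brass roller lying in the tray's shuttle. There, holding the tray at the view point before the camera and square to the stand, bring the free-running shuttle with the roller to rest over the white strip in the middle of the tray by tilting the tray, and balance it there for a good five seconds while the picture is taken; then, with the tray still up, let it run slowly to the green end, set the tray down gently on the cork mat, centred and square, and let go. Never touch the roller or the shuttle with the gripper, never let them run fast or the roller jump out, and leave the other things on the bench alone.

Things in the scene. Friction and masses are not known exactly. Their poses are not given: they have to be found in the camera images.
- tray: Open tray, dark wood, 98 mm along its x, 232 mm along its y, nominal 0.45 kg. Origin: centre of its flat underside, z up. Inside 86 x 220 mm. Long walls 34 mm high; end walls (inner faces at y = -110 and +110 mm) 44 mm high, red at the -y end, green at the +y end. Grip block outside the -x wall. A shuttle runs along its floor.
- tray_grip (a point): Point inside the tray's upright light wood grip block, 62 mm above the tray's underside, at tray x = -71 mm, y = 0. The block measures 44 mm along the tray's x, 28 mm along its y (grasp it from above across these 28 mm) and reaches from the underside up to 82 mm.
- tray_mark (a point): Middle of the tray's grey floor, 12 mm above the tray's origin. A white strip 36 mm wide (tray y -18 to +18 mm) crosses the floor here. The shuttle's track is crowned: highest here, falling to both ends as an arc of radius 4 m (slope y/4 m, 0.021 rad at the ends).
- shuttle: Captive cradle (aluminium, blue vee), 82 mm along the tray's x, 44 mm along y, nominal 0.12 kg. Origin: the roller's seat, 33 mm above tray_mark when at the middle. Runs freely along the tray's y from -85 mm (red end stop, start) to +85 mm (green end stop). Rests only at an end: acceleration along +y = g x (y / 4 m - tray tilt in rad, positive with the green end raised).
- roller: Brass pattern roller with dark ribs, lying loose in the shuttle's open 45 degree vee, along the tray's x: 34 mm diameter, 70 mm long with domed ends, nominal 0.20 kg. Origin: its centre, which lies at the shuttle's origin while it is seated (it may turn: use the position only). A hard knock at an end stop can throw it out.
- stand: Fixed camera stand. Base plate x -115 to +200 mm, y -150 to +150 mm, with a cork mat x -110 to +80 mm, y -140 to +140 mm. Origin on the bench under the working place; x away from the robot to the column, y left. Column 24 mm thick at x = 165 mm, 206 mm high. A black camera head on it faces the robot; its lens reaches in to x = 100 mm, 125 to 195 mm above the bench: stay on the robot's side.
- mat_top (a point): Middle of the working place on the cork's top, 8 mm above the stand's origin: the tray's origin belongs here when it is set down, its x and y along the stand's.
- view_point (a point): Point 120 mm above the stand's origin at which the camera looks: hold the tray_mark here for the picture, the tray's x and y along the stand's.
- flux_jar: Bystander: small round jar, 50 mm diameter, 60 mm high; origin at the centre of its underside.
- bench_block: Bystander: steel bench block 70 by 70 by 25 mm; origin at the centre of its underside.
Mind the look-alikes: they are no part of the job. What is meant by the roller is not turquoise, and is the larger of those in its own colour.

How it is judged:
By the outcome, as a careful person would: the job done as asked, in the order asked, and still so for the second after the job is handed in, with the robot touching nothing.
It also fails if it takes over 70 s, if anything falls off the work surface, if the arm or the gripper's body presses on something with over 40 N, if the wrist force passes 120 N, or if a joint passes its speed limit or range.

## Robot

A 6-joint arm with a two-finger parallel gripper is mounted at the origin on the work surface. World frame = base frame: x ahead of the robot, y to its left, z up, the work surface at z = 0. Lengths are in m, angles in degrees, forces in N, time in s.
With the tool pointing down it reaches from about 0.25 to 0.725 m from the base axis. Payload 9.7 kg.
Tool frame: the origin (TCP) lies between the finger pads; the fingertips stand 17 mm ahead of it and the grasp point (between the pads) lies 2 mm behind it; z points along the fingers, y is the direction in which the jaws open and shut (so a half turn about z gives the same grasp; the last joint's range is limited). The gripper opens to 85 mm and grips with 20 to 120 N. Pads are 22 mm wide; open, the fingers measure 114 mm over their backs; the gripper's body (76 mm by 85 mm) begins 54 mm behind the grasp point. The pads swing forward as they close: fully open they stand 13 mm farther back than shut.
Start: joints at [66.463, 4.979, 10.078, 95.1, 0, 90], TCP at [0.22, 0.504, 0.248] pointing down, gripper open.
Joint ranges: [-179.16, 179.16], [-48.56, 103.87], [-65.8, 70.77], [-126.05, 130.52], [-82.76, 87.17], [-180, 180]. Speed limits (degrees/s): [127.2, 127.2, 147.25, 180, 180, 180].

## Interface

Orientations are given as [roll, pitch, yaw] about the fixed x, y, z axes, in that order (R = Rz(yaw) Ry(pitch) Rx(roll)).
In Python, from workcell import monitor, cams, order gives the robot as it stands. The module is installed in compiled form; this text tells all that it offers.
- The arm moves only by the shell command python3 -m handwheel 'ROWS' [OPENING] [FORCE]. ROWS is JSON, a list of rows, each a list of 6 numbers: the shift along the tool's x, y, z in m, then the turn, a rotation vector about the tool's x, y, z in degrees. In form: [[tx, ty, tz, wx, wy, wz], ...]. A call has exactly 8 rows; each row shifts and turns the commanded pose from where the row before left it, along the tool's axes as they then stand; what a row does not reach is not made up. A row lasts 1/12 s, in which the tool goes at most 41.7 mm and 7.16 degrees, less where a joint would pass 70% of its speed; a pose out of reach is approached as far as the arm can. A call is refused whole if a number of a shift passes 0.0417 or a number of a turn 7.16, either way. A call with a gripper value outside its range is refused whole. OPENING is the opening, from -1 (shut) to 1 (fully open), set as the call begins (- or left out, the last holds). The fingers move at their own pace and stop on an object; FORCE is the grip in N (left out, the last holds). Time passes only in rows, so rows that do not move let the fingers close, or fill a call up. It gives the time, the measured TCP pose, the force and the opening at its end, in the units of the state.
- monitor.get_obs(): the state, without advancing time (a new reading comes with each control period).
- cams.camera(name): name is "scene" or "top" or "wrist"; returns a dict with "img" (384x512x3 uint8, red, green, blue), "depth" (384x512 float32, m along the optical axis (not along the pixel's ray), 0 where there is no reading), "fx", "fy", "cx", "cy" (pixels), "rvec" (rotation vector, rad) and "tvec" (3), from world to camera coordinates, as OpenCV has them; the wrist camera has in their place "tool_from_camera" (4x4, takes a point from camera to tool coordinates, whose origin is the TCP and whose axes are the flange's). Camera axes: x right, y down, z forward; pixel columns grow to the right and rows downward; lengths in m; the calibration is good to about 2 mm. The wrist camera is an equidistant fisheye: a pixel r from the principal point sees the ray r / f radians off the axis. A picture is of the moment at which its call begins: read the wrist's pose just before it.
- order.job_done(): hands the job in, once; it reports no verdict.
The state is a dict: "time": time; "q": joint angles; "qd": joint speeds; "joint_efforts": joint torques, N m; "ee_pos": TCP position; "tcp_rot": TCP orientation; "wrist_force": force on the tool from outside, world axes, zero at the start; "torque": the same for the moment, N m; "opening": finger opening in m.
Only numpy, scipy, OpenCV 4.12 (cv2) and the standard library are available. Lean on these libraries where they do the work, as an engineer would, in place of code of your own. Each camera call takes 0.05 s, during which the arm holds its last target. There are 200 camera calls.

## Working session

There is one attempt and no reset: what is moved stays moved. The work goes in short steps, Python scripts to look and compute and a shell command to move; the robot and the scene stay as the last step left them, time stands still between calls to the robot, and variables do not carry over. Pictures are saved under pics/ and viewed, about 8 in all and at most 12, crops included, and the job is handed in when it is done.

```bash
mkdir -p pics; ls; cat > h.py <<'E'
import numpy as np, cv2
from workcell import monitor, cams
from scipy.spatial.transform import Rotation as R
def snap(n, f=None):
    c=cams.camera(n)
    if f: cv2.imwrite('pics/'+f, c['img'][:,:,::-1])
    return c
def cloud(c):
    d=c['depth']; v,u=np.mgrid[:d.shape[0],:d.shape[1]]
    P=np.stack([(u-c['cx'])/c['fx']*d,(v-c['cy'])/c['fy']*d,d],-1)
    Rm=cv2.Rodrigues(np.array(c['rvec'],float))[0]
    return (P-np.array(c['tvec']).ravel())@Rm
E
python3 - <<'E'
from h import *
a=snap('scene'); b=snap('top')
cv2.imwrite('pics/a.png',cv2.resize(np.vstack([a['img'],b['img']])[:,:,::-1],None,fx=.78,fy=.78))
np.savez('s0.npz',**{'a'+k:v for k,v in a.items()},**{'b'+k:v for k,v in b.items()})
o=monitor.get_obs();print(o)
for c in(a,b):print(c['fx'],c['cx'],c['cy'],c['rvec'],c['tvec'])
E
```

```text
pics
{'time': 0.1, 'q': array([6.64625463e+01, 5.00834284e+00, 1.00405186e+01, 9.50987604e+01,
       6.83573598e-04, 8.99997418e+01]), 'qd': array([ 0.01177787, -0.0630472 ,  0.10515945, -0.04209882,  0.1199551 ,
        0.06514017]), 'joint_efforts': array([ 7.56826539e-04, -5.21564376e+01,  4.65651798e+01,  1.60809082e-02,
        6.71413636e-05, -1.31904523e-05]), 'ee_pos': array([0.21957073, 0.50408475, 0.24766382]), 'tcp_rot': array([-1.79933415e+02, -6.83873159e-04,  1.56462804e+02]), 'wrist_force': array([-0.50052584, -0.24599235,  1.14087501]), 'torque': array([ 0.03587554,  0.02171287, -0.056365  ]), 'opening': 0.08514115985293189}
386.1767255000496 261.38156791158076 192.38612923442665 [ 2.45969088  0.63261808 -0.2268012 ] [-0.51635087 -0.1970057   1.04960769]
438.2448423098178 255.76760344095942 191.85897024875484 [ 2.1321115  -2.18533877  0.16274097] [-0.01969245  0.58701215  0.82592741]
```

View pics/a.png

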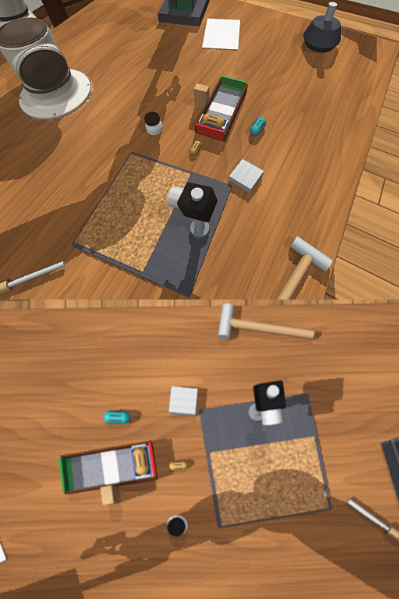

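The picture shows the scene view above and the top view below. In the top view, candidates for the roller are the brass one in the tray (141,461), a small brass one on the bench (178,465) and a turquoise one (117,417). The one in the tray fits, being brass and the larger; I'll check it in a crop while measuring the tray and stand.

```bash
python3 - <<'E'
from h import *
s=np.load('s0.npz'); b={k[1:]:s[k] for k in s.files if k[0]=='b'}
im=b['img'];W=cloud(b)
hsv=cv2.cvtColor(im,cv2.COLOR_RGB2HSV);H,S,V=cv2.split(hsv)
cv2.imwrite('pics/b.png',cv2.resize(im[160:320,60:440][:,:,::-1],None,fx=2.1,fy=2.1,interpolation=cv2.INTER_CUBIC))
Rm=cv2.Rodrigues(b['rvec'])[0];t=b['tvec'].ravel();C=-Rm.T@t
def onplane(u,v,z):
    d=Rm.T@np.array([(u-b['cx'])/b['fx'],(v-b['cy'])/b['fy'],1]);return C+d*(z-C[2])/d[2]
def rep(n,m,z=None):
    m=m.astype(np.uint8)
    n_,L,st,ce=cv2.connectedComponentsWithStats(m)
    for i in range(1,n_):
        if st[i,4]>60:
            mm=L==i; r=cv2.minAreaRect(np.argwhere(mm)[:,::-1].astype(np.float32))
            zz=np.median(W[mm][:,2]); print(n,st[i,4],ce[i].round(1),'z',zz.round(4),'xy',np.median(W[mm],0).round(4),'plane',onplane(*ce[i],zz if z is None else z).round(4))
            q=[onplane(*p,zz if z is None else z)[:2].round(4) for p in cv2.boxPoints(r)];print('   ',*q)
print('cam',C)
hh=(W[...,2])
rep('red',((H<6)|(H>174))&(S>150)&(V>60))
rep('green',(H>50)&(H<85)&(S>120)&(V>40))
rep('white',(S<30)&(V>200))
rep('grip',(abs(hh-.082)<.006)&(W[...,1]>.05)&(b['depth']>0))
rep('plate',(hh>.003)&(hh<.012)&(b['depth']>0))
rep('brass',(H>14)&(H<28)&(S>130)&(V>150)&(hh>.02)&(hh<.08))
E
```

```text
cam [ 0.47019645 -0.01913112  0.89759481]
red 211 [195.4 204.8] z 0.043 xy [0.563  0.0852 0.043 ] plane [0.5633 0.0846 0.043 ]
    [0.6074 0.0978] [0.6092 0.0869] [0.52   0.0714] [0.5183 0.0821]
green 591 [ 84.8 223.5] z 0.0208 xy [0.5329 0.3058 0.0208] plane [0.5334 0.3072 0.0208]
    [0.5764 0.3274] [0.579  0.2994] [0.4931 0.2875] [0.4906 0.3152]
white 340 [287.8  25.1] z 0.0316 xy [ 0.9403 -0.1107  0.0316] plane [ 0.9399 -0.1107  0.0316]
    [ 0.8983 -0.0945] [ 0.9872 -0.1084] [ 0.9843 -0.1271] [ 0.8955 -0.113 ]
white 146 [349.7 116.9] z 0.2068 xy [ 0.6837 -0.1878  0.2068] plane [ 0.6837 -0.1878  0.2068]
    [ 0.6938 -0.1774] [ 0.6934 -0.1987] [ 0.6732 -0.1976] [ 0.6736 -0.1763]
white 1072 [234.3 128.6] z 0.0258 xy [0.7197 0.0064 0.0258] plane [0.7199 0.0062 0.0258]
    [0.6907 0.0438] [0.7584 0.0362] [ 0.7499 -0.0316] [ 0.6823 -0.0234]
white 335 [346.6 150.9] z 0.173 xy [ 0.6355 -0.1878  0.173 ] plane [ 0.6348 -0.1876  0.173 ]
    [ 0.6505 -0.1721] [ 0.6498 -0.2062] [ 0.6186 -0.2044] [ 0.6194 -0.1705]
white 800 [140.8 214.9] z 0.0128 xy [0.5484 0.198  0.0128] plane [0.5487 0.1983
[... 1140 characters left out ...]
12 0.0109]
    [0.5763 0.3159] [0.5852 0.243 ] [0.5014 0.2299] [0.4929 0.3019]
plate 83 [165.1 222.7] z 0.0112 xy [0.5316 0.1499 0.0112] plane [0.5319 0.1497 0.0112]
    [0.5318 0.172 ] [0.5492 0.1399] [0.5243 0.1261] [0.507  0.1582]
plate 79 [141.1 226.5] z 0.0113 xy [0.5244 0.1981 0.0113] plane [0.5254 0.1978 0.0113]
    [0.5307 0.221 ] [0.5472 0.1937] [0.5211 0.1775] [0.5047 0.2047]
brass 301 [179.  207.7] z 0.0596 xy [0.5556 0.114  0.0596] plane [0.5565 0.1141 0.0596]
    [0.5879 0.1308] [0.591  0.1055] [0.5279 0.0968] [0.5249 0.1219]
brass 109 [227.3 211.9] z 0.0225 xy [0.5494 0.0242 0.0225] plane [0.5497 0.0235 0.0225]
    [0.5557 0.0426] [0.5578 0.0026] [0.5412 0.0017] [0.5391 0.0416]
```

View pics/b.png

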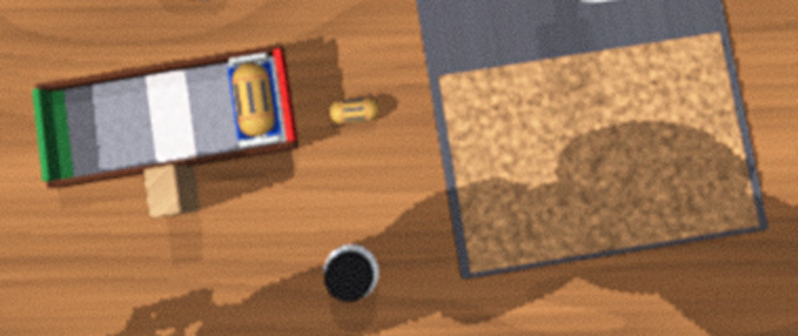

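The crop confirms it: the brass roller (255,98) lies in the blue vee at the red end and is larger than the loose brass one at (354,110). Tray yaw is about 8°, with the grip at (0.478,0.188). Next I need the stand pose.

```bash
python3 - <<'E'
from h import *
s=np.load('s0.npz'); b={k[1:]:s[k] for k in s.files if k[0]=='b'}
im=b['img'];W=cloud(b);S=cv2.cvtColor(im,cv2.COLOR_RGB2HSV)[...,1]
m=((abs(W[...,2]-.008)<.004)&(W[...,1]<-.02)&(W[...,1]>-.45)&(W[...,0]>.3)&(W[...,0]<.75)&(b['depth']>0))
Rm=cv2.Rodrigues(b['rvec'])[0];C=-Rm.T@b['tvec'].ravel()
def onp(u,v,z):
    d=np.stack([(u-b['cx'])/b['fx'],(v-b['cy'])/b['fy'],np.ones_like(u)],-1)@Rm;return C[:2]+d[:,:2]*((z-C[2])/d[:,2])[:,None]
for n,mm in(('cork',m&(S>70)),('plate',m)):
    mm=cv2.morphologyEx(mm.astype(np.uint8),cv2.MORPH_OPEN,np.ones((3,3)))
    n_,L,st,_=cv2.connectedComponentsWithStats(mm);mm=L==1+st[1:,4].argmax()
    v,u=np.nonzero(mm);p=onp(u.astype(float),v.astype(float),.008).astype(np.float32)
    r=cv2.minAreaRect(p);print(n,r);c=cv2.boxPoints(r);print(c.round(4).tolist())
    if n=='cork':
        # line fit of near (min x'), left/right edges
        a=np.deg2rad(7);
        for k in range(3):
            ex=np.array([np.cos(a),np.sin(a)]);ey=np.array([-ex[1],ex[0]]);X,Y=p@ex,p@ey
            bins=np.arange(np.percentile(X,8),np.percentile(X,92),.004)
            hi=np.array([(x,Y[abs(X-x)<.002].max()) for x in bins]);lo=np.array([(x,Y[abs(X-x)<.002].min()) for x in bins])
            by=np.arange(np.percentile(Y,8),np.percentile(Y,92),.004)
            ne=np.array([(y,X[abs(Y-y)<.002].min()) for y in by]);fa=np.array([(y,X[abs(Y-y)<.002].max()) for y in by])
            sl=[np.polyfit(*e.T,1)[0] for e in(hi,lo,ne,fa)]
            a+=np.mean([sl[0],sl[1],-sl[2],-sl[3]])
        print('yaw',np.rad2deg(a),np.rad2deg(sl),'edges',[np.median(e[:,1]) for e in(hi,lo,ne,fa)])
        cx=(np.median(ne[:,1])+np.median(fa[:,1]))/2+.015;cy=(np.median(hi[:,1])+np.median(lo[:,1]))/2
        print('origin',ex*cx+ey*cy)
E
```

```text
cork ((0.5059629082679749, -0.21199703216552734), (0.19186903536319733, 0.2820677161216736), 7.550043106079102)
[[0.392300009727478, -0.08479999750852585], [0.4293999969959259, -0.3643999993801117], [0.6195999979972839, -0.3391999900341034], [0.5824999809265137, -0.05959999933838844]]
yaw 7.605526924671926 [-0.06269473 -0.05301512  0.05971562 -0.1719398 ] edges [np.float64(-0.1372283151684604), np.float64(-0.4169580205624238), np.float64(0.3784267627160207), np.float64(0.5683145099091085)]
origin [ 0.52075136 -0.21001076]
plate ((0.5632948279380798, -0.20318733155727386), (0.31380775570869446, 0.299601286649704), 7.5480570793151855)
[[0.3880999982357025, -0.07530000060796738], [0.42739999294281006, -0.37229999899864197], [0.7384999990463257, -0.3310999870300293], [0.6991999745368958, -0.0340999998152256]]
```

```bash
python3 -m handwheel '[[0,0,0,0,0,-3],[0,0,0,0,0,-7],[0,0,0,0,0,-7],[0,0,0,0,0,-7],[0,0,0,0,0,-7],[0,0,0,0,0,-0.5],[0,0,0,0,0,0],[0,0,0,0,0,0]]' 1 100; python3 -c "
from h import *
o=monitor.get_obs();print(o['q'],o['tcp_rot'],o['ee_pos'],o['time'])"
```

```text
time: 0.77
ee_pos: [0.2196, 0.5042, 0.2481]
tcp_rot: [-180.0, -0.0, -172.3]
wrist_force: [0.3, -0.2, 0.8]
opening: 0.0854
[ 6.64634044e+01  4.98908943e+00  1.00660234e+01  9.50989633e+01
 -6.35803421e-04  5.87235803e+01] [-1.79980842e+02 -1.08934870e-02 -1.72260178e+02] [0.21961523 0.5041921  0.24807709] 0.7667
```

```bash
python3 -m handwheel '[[-0.005,-0.008,0,0,0,0],[-0.010,-0.016,0,0,0,0],[-0.0153,-0.0249,0,0,0,0],[-0.0153,-0.0249,0,0,0,0],[-0.0153,-0.0249,0,0,0,0],[-0.0153,-0.0249,0,0,0,-0.3],[-0.0153,-0.0249,0,0,0,0],[-0.0153,-0.0249,0,0,0,0]]' >/dev/null; python3 -m handwheel '[[-0.0153,-0.0249,0.01,0,0,0],[-0.0153,-0.0249,0.01,0,0,0],[-0.0153,-0.0249,0.01,0,0,0],[-0.0153,-0.0249,0.01,0,0,0],[-0.0153,-0.0249,0.01,0,0,0],[-0.0153,-0.0249,0.01,0,0,0],[-0.010,-0.0166,0.01,0,0,0],[-0.005,-0.008,0,0,0,0]]' >/dev/null;python3 -m handwheel '[[0,0,0,0,0,0],[0,0,0,0,0,0],[0,0,0,0,0,0],[0,0,0,0,0,0],[0,0,0,0,0,0],[0,0,0,0,0,0],[0,0,0,0,0,0],[0,0,0,0,0,0]]'
python3 - <<'E'
from h import *
o=monitor.get_obs();print(o['q'],o['tcp_rot'],o['ee_pos'])
c=snap('wrist','w1.png');print(c['fx'],c['fy'],c['cx'],c['cy'],c['tool_from_camera'])
np.savez('w1.npz',**c,pos=o['ee_pos'],rot=o['tcp_rot'])
E
```

```text
time: 2.77
ee_pos: [0.4802, 0.1909, 0.1784]
tcp_rot: [-180.0, 0.0, -171.7]
wrist_force: [1.3, -0.2, -0.7]
opening: 0.0856
[ 2.16828685e+01 -4.37547673e-01 -3.25070313e+00  8.71787434e+01
 -2.53572335e-03  1.33919078e+01] [-1.79999410e+02  8.46817392e-03 -1.71709039e+02] [0.48023416 0.19092931 0.17838201]
297.3186396354542 297.3186396354542 257.3829542269421 190.63354103307805 [[-9.70823875e-05 -9.48594815e-01 -3.16493075e-01  7.97676845e-02]
 [ 9.99999948e-01 -1.88984685e-04  2.59681859e-04 -6.20630053e-04]
 [-3.06145209e-04 -3.16493034e-01  9.48594785e-01 -1.25136396e-01]
 [ 0.00000000e+00  0.00000000e+00  0.00000000e+00  1.00000000e+00]]
```

View pics/w1.png

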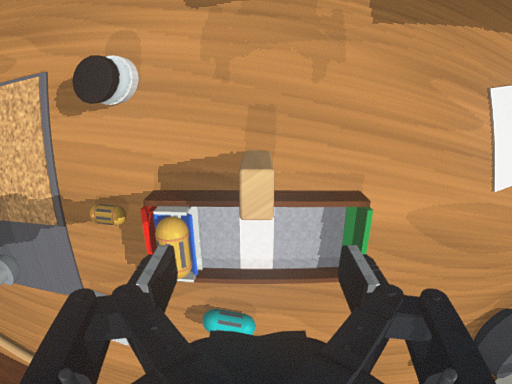

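The wrist view shows the grip block's top at (257,195), the tray square to the tool, the roller at (175,240), the small brass decoy at (108,214) and the turquoise decoy at (229,321). I'll descend and grip.

```bash
python3 -m handwheel '[[0.0015,-0.0015,0.008,0,0,0],[0,0,0.016,0,0,0],[0,0,0.018,0,0,0],[0,0,0.018,0,0,0],[0,0,0.018,0,0,0],[0,0,0.018,0,0,0],[0,0,0.015,0,0,0],[0,0,0.0072,0,0,0]]';python3 -m handwheel '[[0,0,0,0,0,0],[0,0,0,0,0,0],[0,0,0,0,0,0],[0,0,0,0,0,0],[0,0,0,0,0,0],[0,0,0,0,0,0],[0,0,0,0,0,0],[0,0,0,0,0,0]]' -1 110;python3 -m handwheel '[[0,0,0,0,0,0],[0,0,0,0,0,0],[0,0,0,0,0,0],[0,0,0,0,0,0],[0,0,0,0,0,0],[0,0,0,0,0,0],[0,0,0,0,0,0],[0,0,0,0,0,0]]'
```

```text
time: 3.48
ee_pos: [0.4779, 0.1884, 0.0574]
tcp_rot: [-180.0, -0.2, -171.7]
wrist_force: [-0.1, -0.5, -0.6]
opening: 0.0854
time: 4.15
ee_pos: [0.4796, 0.1892, 0.0613]
tcp_rot: [180.0, 0.1, -171.7]
wrist_force: [-1.7, -0.3, 6.0]
opening: 0.0267
time: 4.82
ee_pos: [0.4796, 0.1892, 0.0613]
tcp_rot: [180.0, 0.1, -171.7]
wrist_force: [-1.5, 0.1, 6.0]
opening: 0.027
```

```bash
python3 -m handwheel '[[0,0,-0.003,0,0,0],[0,0,-0.008,0,0,0],[0,0,-0.014,0,0,0],[0,0,-0.018,-0.4,0,0],[0,0,-0.020,-0.6,0,0],[0,0,-0.020,-0.6,0,0],[0,0,-0.016,-0.6,0,0],[0,0,-0.009,-0.3,0,0]]';python3 -m handwheel '[[0,0,0,0,0,0],[0,0,0,0,0,0],[0,0,0,0,0,0],[0,0,0,0,0,0],[0,0,0,0,0,0],[0,0,0,0,0,0],[0,0,0,0,0,0],[0,0,0,0,0,0]]'
python3 - <<'E'
from h import *
a=snap('scene');b=snap('top');c=snap('wrist')
cv2.imwrite('pics/l.png',np.vstack([np.hstack([a['img'][:300],b['img'][100:400][:300]])[:284],np.hstack([c['img'],c['img']*0])])[:,:,::-1][:,:,:][:600] if 0 else cv2.resize(np.hstack([np.vstack([a['img'],b['img']]),np.vstack([c['img'],c['img']*0])])[:,:,::-1],None,fx=.78,fy=.78))
E
```

```text
time: 5.48
ee_pos: [0.4794, 0.1876, 0.1699]
tcp_rot: [177.5, 0.0, -171.7]
wrist_force: [0.6, 0.2, -7.2]
opening: 0.0269
time: 6.15
ee_pos: [0.4792, 0.1877, 0.1679]
tcp_rot: [177.5, -0.0, -171.7]
wrist_force: [-0.3, -0.5, -7.8]
opening: 0.0269
```

View pics/l.png

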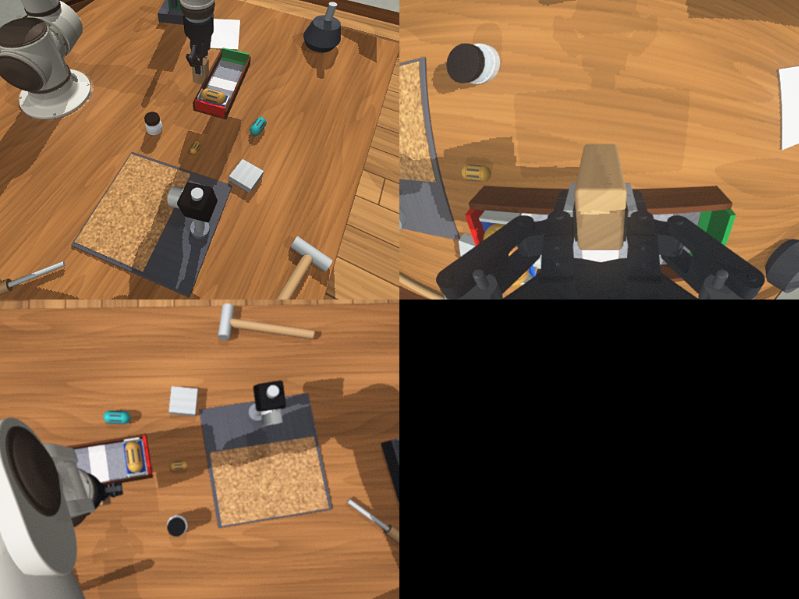

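The tray is lifted with the roller seated at the red end, seen at (213,97) in the scene view, green end raised 2.5°. Now the carry.

```bash
python3 -m handwheel '[[0.001,-0.002,-0.0001,0,0,0],[0.002,-0.004,-0.0002,0,0,0],[0.003,-0.006,-0.0003,0,0,0],[0.004,-0.008,-0.0003,0,0,0],[0.004,-0.010,-0.0004,0,0,0],[0.004,-0.012,-0.0005,0,0,0],[0.004,-0.014,-0.0006,0,0,0],[0.004,-0.014,-0.0006,0,0,0]]'
python3 -m handwheel '[[0.004,-0.014,-0.0006,0,0,0],[0.004,-0.014,-0.0006,0,0,0],[0.004,-0.014,-0.0006,0,0,0],[0.004,-0.014,-0.0006,0,0,0],[0.004,-0.014,-0.0006,0,0,0],[0.004,-0.014,-0.0006,0,0,0],[0.004,-0.014,-0.0006,0,0,0],[0.004,-0.014,-0.0006,0,0,0]]'
python3 -m handwheel '[[0.004,-0.014,-0.0006,0,0,0.1],[0.004,-0.014,-0.0006,0,0,0.1],[0.004,-0.014,-0.0006,0,0,0.1],[0.004,-0.014,-0.0006,0,0,0.1],[0.003,-0.014,-0.0006,0,0,0.1],[0.002,-0.014,-0.0006,0,0,0.1],[0.001,-0.014,-0.0006,0,0,0.1],[0.0009,-0.014,-0.0006,0,0,0]]'
python3 -m handwheel '[[0,-0.014,-0.0006,0,0,0],[0,-0.014,-0.0006,0,0,0],[0,-0.014,-0.0006,0,0,0],[0,-0.014,-0.0006,0,0,0],[0,-0.012,-0.0005,0,0,0],[0,-0.010,-0.0004,0,0,0],[0,-0.008,-0.0003,0,0,0],[0,-0.008,-0.0003,0,0,0]]'
python3 -m handwheel '[[0,-0.006,-0.0003,0,0,0],[0,-0.004,-0.0002,0,0,0],[0,-0.002,-0.0001,0,0,0],[0,0,0,0,0,0],[0,0,0,0,0,0],[0,0,0,0,0,0],[0,0,0,0,0,0],[0,0,0,0,0,0]]'
python3 - <<'E'
from h import *
a=snap('scene');b=snap('top');c=snap('wrist');o=monitor.get_obs();print(o['q'],o['tcp_rot'],o['ee_pos'])
import pickle;pickle.dump((a,b,c,o),open('p0.pkl','wb'))
cv2.imwrite('pics/m.png',cv2.resize(np.hstack([np.vstack([a['img'],b['img']]),np.vstack([c['img'],c['img']*0])])[:,:,::-1],None,fx=.78,fy=.78))
E
```

```text
time: 6.97
ee_pos: [0.4632, 0.1131, 0.1681]
tcp_rot: [177.5, 0.0, -171.7]
wrist_force: [-0.6, -0.4, -7.6]
opening: 0.0269
time: 7.63
ee_pos: [0.4474, -0.0026, 0.168]
tcp_rot: [177.5, 0.0, -171.8]
wrist_force: [0.9, 0.1, -8.1]
opening: 0.027
time: 8.3
ee_pos: [0.44, -0.1168, 0.168]
tcp_rot: [177.5, -0.0, -172.5]
wrist_force: [-0.1, -0.4, -7.6]
opening: 0.0269
time: 8.97
ee_pos: [0.453, -0.2093, 0.1676]
tcp_rot: [177.5, -0.0, -172.5]
wrist_force: [0.5, 0.4, -8.2]
opening: 0.0268
time: 9.63
ee_pos: [0.4548, -0.22, 0.1678]
tcp_rot: [177.5, -0.0, -172.4]
wrist_force: [-1.4, 0.5, -7.6]
opening: 0.0268
[-26.91857437  -0.61720937  -4.63246153  87.42189825   2.04288363
 -34.51705127] [ 1.77502567e+02 -2.70331282e-02 -1.72426559e+02] [ 0.45478053 -0.22019431  0.16775956]
```

View pics/m.png

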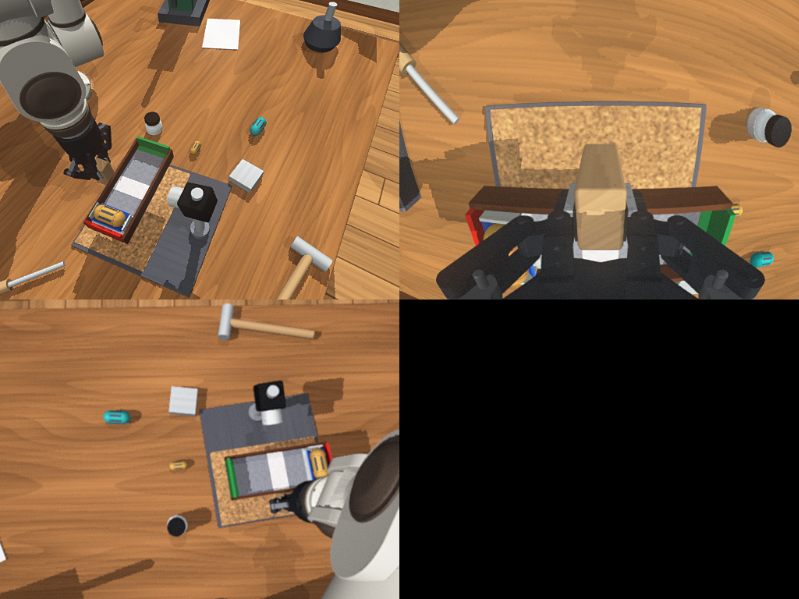

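Both the scene and top views see the whole tray: roller at (108,214) and white strip at (132,187) in the scene view. Now a measuring function for the tray and roller in the tray frame.

```bash
cat >> h.py <<'E'
def trayframe(o):
    T=R.from_euler('xyz',o['tcp_rot'],degrees=True).as_matrix()@np.diag([-1,1,-1.])  # tray axes
    return T, np.array(o['ee_pos'])+T@np.array([.071+DX,0,-.0613])
DX=0.0
def rays(c,T,p0,h):
    Rm=cv2.Rodrigues(np.array(c['rvec'],float))[0];C=-Rm.T@np.array(c['tvec']).ravel()
    v,u=np.mgrid[:384,:512]
    d=np.stack([(u-c['cx'])/c['fx'],(v-c['cy'])/c['fy'],np.ones(u.shape)],-1)@Rm@T
    C=(C-p0)@T
    return C[:2]+d[...,:2]*((h-C[2])/d[...,2])[...,None]
def masks(c):
    H,S,V=cv2.split(cv2.cvtColor(c['img'],cv2.COLOR_RGB2HSV))
    return (H>12)&(H<30)&(S>110)&(V>120),(S<40)&(V>185),(H>45)&(H<90)&(S>110)&(V>40)
def meas(c,o,full=False):
    T,p0=trayframe(o);X=rays(c,T,p0,.045);b,w,g=masks(c)
    m=b&(abs(X[...,0])<.042)&(abs(X[...,1])<.112)
    m=cv2.morphologyEx(m.astype(np.uint8),cv2.MORPH_OPEN,np.ones((3,3)))
    n,L,st,_=cv2.connectedComponentsWithStats(m);m=L==1+st[1:,4].argmax()
    P=X[m];lo,hi=np.percentile(P,[3,97],axis=0)
    r=dict(n=int(m.sum()),x=P[:,0].mean()*1e3,y=P[:,1].mean()*1e3,ymid=(lo+hi)[1]*500)
    if full:
        X=rays(c,T,p0,.012);q=w&(abs(X[...,0])<.06)&(abs(X[...,1])<.035)
        r['white']=(X[q].mean(0)*1e3).round(2);r['wn']=int(q.sum())
    return r
E
python3 - <<'E'
from h import *
import pickle;a,b,c,o=pickle.load(open('p0.pkl','rb'))
for k in(a,b):
    print(meas(k,o,True))
    T,p0=trayframe(o);W=(cloud(k)-p0)@T;wl=masks(k)[1]
    f=(k['depth']>0)&(abs(W[...,0])<.038)&(abs(W[...,1])<.016)&(abs(W[...,2]-.012)<.012)
    A=W[f];s=np.linalg.lstsq(np.c_[A[:,:2],np.ones(len(A))],A[:,2],rcond=None)[0];print('floor',len(A),s[:2]*57.3,s[2]*1e3,'xrange',np.percentile(A[:,0],[1,99]))
    for n,z,xl,yl in(('wall+x',.034,(.042,.05),(-.1,.1)),('wall-x',.034,(-.052,-.042),(-.1,.1)),('green',.044,(-.04,.04),(.107,.12)),('red',.044,(-.04,.04),(-.12,-.107))):
        f=(k['depth']>0)&(W[...,0]>xl[0])&(W[...,0]<xl[1])&(W[...,1]>yl[0])&(W[...,1]<yl[1])&(abs(W[...,2]-z)<.008)
        A=W[f]
        if len(A)>20:print(n,len(A),np.median(A,0)*1e3, np.polyfit(A[:,1],A[:,2],1)[0]*57.3)
print(trayframe(o)[1]+trayframe(o)[0]@[0,0,.012])
E
```

```text
{'n': 454, 'x': np.float64(-1.424736594849051), 'y': np.float64(-82.76609440048699), 'ymid': np.float64(-83.60179782908833), 'white': array([-5.63,  0.91]), 'wn': 785}
floor 615 [-0.35904877 -0.19672035] 11.649189204021331 xrange [-0.03717909  0.03040878]
wall+x 430 [45.46111973 -8.42863725 32.76676121] 0.05997181208136573
wall-x 498 [-47.11364243   4.26153125  33.52865986] -0.22571046936579947
green 196 [  0.44236272 111.64920257  42.87600738] 27.463545346138066
red 230 [   1.42357972 -112.65512994   43.1701661 ] 21.605514628502725
{'n': 534, 'x': np.float64(-1.2420512288728003), 'y': np.float64(-85.71734192409072), 'ymid': np.float64(-85.89259767766758), 'white': array([-2.15, -1.22]), 'wn': 1008}
floor 747 [-0.52614044  0.43938516] 12.375832961981097 xrange [-0.03734202  0.03711756]
wall+x 302 [44.39548714  2.77838324 34.04817533] 0.08587307055136664
wall-x 258 [-48.11375942  38.29743959  34.49215126] 0.07404467718302857
green 196 [ -1.34794218 112.71681437  44.04525823] -24.277104722545346
red 126 [  18.35528548 -112.14515485   43.19039728] -34.17602457226996
[ 0.52485501 -0.20871031  0.1184729 ]
```

```bash
cat > est.py <<'E'
# usage: est.py '[wx rows]' horizon target_mm [reset]
import sys,json,os,pickle
from h import *
rows=json.loads(sys.argv[1]);N=int(sys.argv[2]);tgt=float(sys.argv[3])/1e3
G=9.81;TAU=.04;DT=1/12;ns=10;END=.085
o=monitor.get_obs();t0=o['time']
tm=lambda o:np.deg2rad((o['tcp_rot'][0]+360)%360-180)*-1   # green-up positive
a=snap('scene');ra=meas(a,o);o2=monitor.get_obs();b=snap('top');rb=meas(b,o2);t2=monitor.get_obs()['time']
z=[ra['ymid']/1e3-.0012,rb['ymid']/1e3+.0010] if False else [ra['y']/1e3-.0016,rb['y']/1e3+.0010]
if len(sys.argv)>4 or not os.path.exists('kf.pkl'):
    s=dict(x=np.array([-END,0,0]),P=np.diag([1e-6,1e-8,4e-6]),cmd=tm(o),act=tm(o),t=t0)
else: s=pickle.load(open('kf.pkl','rb'))
def prop(s,us,dt):
    for u in us:
        c0=s['cmd']
        for k in range(ns):
            h=dt/ns;s['cmd']=c0+u*(k+1)/ns;s['act']+=(s['cmd']-s['act'])*(1-np.exp(-h/TAU))
            x=s['x'];acc=G*(x[0]/4-s['act']-x[2])
            F=np.array([[1,h,0],[G/4*h,1,-G*h],[0,0,1]])
            x=np.array([x[0]+x[1]*h,x[1]+acc*h,x[2]])
            if abs(x[0])>=END: x[0]=np.sign(x[0])*END; x[1]=min(x[1],0) if x[0]>0 else max(x[1],0)
            s['x']=x;s['P']=F@s['P']@F.T+np.diag([1e-9,2e-5*h,1e-9*h])
def upd(s,z,sg=.0012):
    H=np.array([1,0,0.]);S=s['P'][0,0]+sg**2;K=s['P'][:,0]/S;e=z-s['x'][0]
    if abs(s['x'][0])>=END-1e-4 and abs(e)<.004:return e
    s['x']=s['x']+K*e;s['P']=s['P']-np.outer(K,s['P'][0]);return e
if rows:
    us=-np.deg2rad(rows);prop(s,us,(t0-s['t'])/len(us))
pr=s['act'];mt=tm(o);s['act']=s['cmd']+(mt-s['cmd'])  # trust the measured tilt
e1=upd(s,z[0]);prop(s,[0],o2['time']-t0);e2=upd(s,z[1]);prop(s,[0],t2-o2['time']);s['t']=t2
pickle.dump(s,open('kf.pkl','wb'))
x=s['x'];d=np.rad2deg
print(f"t {t2:.2f} z {z[0]*1e3:.1f} {z[1]*1e3:.1f} n {ra['n']} {rb['n']} x {ra['x']:.1f} {rb['x']:.1f} innov {e1*1e3:.1f} {e2*1e3:.1f} | y {x[0]*1e3:.1f} v {x[1]*1e3:.1f} mm/s bias {d(x[2]):.3f} | tilt cmd {d(s['cmd']):.3f} model {d(pr):.3f} meas {d(mt):.3f}",'pos',(trayframe(o)[1]+trayframe(o)[0]@[DX,0,.012]).round(4))
# plan: linear response, least squares
def sim(u):
    st=np.array([x[0],x[1],s['cmd'],s['act']]);Y=[]
    for k in range(N):
        for j in range(ns):
            h=DT/ns;st[2]+=u[k]/ns;st[3]+=(st[2]-st[3])*(1-np.exp(-h/TAU))
            acc=G*(st[0]/4-st[3]-x[2]);st[0]+=st[1]*h;st[1]+=acc*h
        Y.append(st.copy())
    return np.array(Y)
Y0=sim(np.zeros(N));J=np.stack([sim(np.eye(N)[i])-Y0 for i in range(N)],-1)
w=np.zeros((N,3));w[:,0]=1/.06;w[:,1]=1/.02;w[-4:,:2]=1/.0005;w[:,2]=0
tg=np.array([tgt,0])
A=[(w[:,i,None]*J[:,i]) for i in(0,1)]+[np.eye(N)/np.deg2rad(.25)];B=[w[:,i]*(tg[i]-Y0[:,i]) for i in(0,1)]+[np.zeros(N)]
A.append(J[-4:,2]/np.deg2rad(.02));B.append((tgt/4-x[2]-Y0[-4:,2])/np.deg2rad(.02))
u=np.linalg.lstsq(np.vstack(A),np.concatenate(B),rcond=None)[0]
wx=-np.round(d(u[:8]),2);Yp=sim(np.r_[-np.deg2rad(wx),u[8:]])
print('WX',wx.tolist(),'end8 y,v,tilt',(Yp[7]*[1e3,1e3,57.3,0])[:3].round(2),'vmax',(abs(Yp[:,1]).max()*1e3).round(1),'tilt min/max',d(Yp[:,2].min()).round(2),d(Yp[:,2].max()).round(2))
E
python3 -m handwheel '[[0.0005,0.0002,-0.0003,0.2,0,0],[0.0005,0.0002,-0.0003,0.5,-0.1,0],[0.0005,0.0002,-0.0003,0.5,-0.1,0],[0.0005,0.0002,-0.0003,0.5,-0.1,0],[0.0004,0.0002,0,0.5,-0.1,0],[0.0002,0.0001,0,0.5,0,0],[0,0,0,0.3,0,0],[0,0,0,0.3,0,0]]'
python3 -c "
from h import *
o=monitor.get_obs();print(o['tcp_rot'],o['time']);snap('wrist');o=monitor.get_obs();print(o['tcp_rot'],o['time']);snap('wrist');o=monitor.get_obs();print(o['tcp_rot'],o['ee_pos'])"
python3 est.py '[]' 32 0 reset
```

```text
time: 10.45
ee_pos: [0.452, -0.2195, 0.169]
tcp_rot: [-179.2, 0.4, -172.4]
wrist_force: [-0.4, -0.0, -8.3]
opening: 0.0267
[-179.16675       0.37752396 -172.44023478] 10.45
[-179.15399633    0.37618156 -172.43753728] 10.5
[-179.18350647    0.37471501 -172.43288226] [ 0.45206447 -0.21947457  0.16897612]
t 10.65 z -84.0 -82.8 n 469 311 x -1.1 10.9 innov 1.0 2.2 | y -85.0 v 0.0 mm/s bias 0.000 | tilt cmd -0.816 model -0.816 meas -0.816 pos [ 0.5229 -0.2108  0.1201]
WX [0.74, 0.34, 0.08, -0.08, -0.17, -0.2, -0.19, -0.18] end8 y,v,tilt [-71.08  48.42  -1.16] vmax 51.7 tilt min/max -1.98 0.59
```

```bash
sed -i 's/w\[:,1\]=1\/.02/w[:,1]=1\/.01/; s/TAU=.04/TAU=.025/; s/^e1=upd(s,z\[0\])/e1=upd(s,z[0],.0012 if abs(ra["x"])<4 else .1)/; s/e2=upd(s,z\[1\])/e2=upd(s,z[1],.0012 if abs(rb["x"])<4 else .1)/' est.py; python3 est.py '[]' 40 0 reset;
```

```text
t 10.75 z -84.0 -82.9 n 466 306 x -1.2 10.9 innov 1.0 2.1 | y -85.0 v 0.0 mm/s bias 0.000 | tilt cmd -0.796 model -0.796 meas -0.796 pos [ 0.5229 -0.2109  0.1201]
WX [0.88, 0.26, -0.07, -0.21, -0.22, -0.19, -0.14, -0.09] end8 y,v,tilt [-71.95  35.32  -1.02] vmax 43.3 tilt min/max -1.94 0.58
```

```bash
python3 -m handwheel '[[0,0,0,0.5,0,0],[0,0,0,0.4,0,0],[0,0,0,0.2,0,0],[0,0,0,0,0,0],[0,0,0,-0.2,0,0],[0,0,0,-0.25,0,0],[0,0,0,-0.2,0,0],[0,0,0,-0.1,0,0]]' >/dev/null; python3 est.py '[0.5,0.4,0.2,0,-0.2,-0.25,-0.2,-0.1]' 32 0
```

```text
t 11.52 z -73.5 -69.7 n 464 417 x -1.4 2.9 innov -1.6 1.9 | y -68.3 v 43.1 mm/s bias 0.006 | tilt cmd -1.146 model -1.172 meas -1.130 pos [ 0.5229 -0.2113  0.1201]
WX [-0.39, -0.16, -0.03, 0.02, 0.03, 0.02, 0.0, -0.01] end8 y,v,tilt [-44.79  28.29  -0.63] vmax 43.8 tilt min/max -0.76 0.54
```

```bash
sed -i 's/abs(rb\["x"\])<4/abs(rb["x"]+1.2)<1.7/' est.py; python3 -m handwheel '[[0,0,0,-0.35,0,0],[0,0,0,-0.15,0,0],[0,0,0,-0.05,0,0],[0,0,0,0,0,0],[0,0,0,0,0,0],[0,0,0,0,0,0],[0,0,0,0,0,0],[0,0,0,0,0,0]]' >/dev/null; python3 est.py '[-0.35,-0.15,-0.05,0,0,0,0,0]' 24 0
```

```text
t 12.28 z -59.3 -60.1 n 448 559 x -1.6 -2.9 innov -15.3 -1.1 | y -60.1 v -10.2 mm/s bias 0.089 | tilt cmd -0.596 model -0.596 meas -0.603 pos [ 0.5228 -0.2107  0.1201]
WX [1.23, 0.32, -0.16, -0.34, -0.35, -0.28, -0.2, -0.13] end8 y,v,tilt [-43.24  50.    -0.69] vmax 50.0 tilt min/max -2.15 0.79
```

```bash
python3 -m handwheel '[[0,0,0,0.7,0,0],[0,0,0,0.3,0,0],[0,0,0,0,0,0],[0,0,0,-0.15,0,0],[0,0,0,-0.2,0,0],[0,0,0,-0.15,0,0],[0,0,0,-0.1,0,0],[0,0,0,-0.05,0,0]]' >/dev/null; python3 est.py '[0.7,0.3,0,-0.15,-0.2,-0.15,-0.1,-0.05]' 28 0
```

```text
t 13.05 z -48.6 -48.0 n 436 566 x -1.6 -3.7 innov 6.6 -0.9 | y -45.1 v 39.8 mm/s bias 0.068 | tilt cmd -0.946 model -0.959 meas -0.936 pos [ 0.5229 -0.2111  0.12  ]
WX [-0.52, -0.19, -0.02, 0.06, 0.07, 0.05, 0.03, 0.0] end8 y,v,tilt [-25.46  20.81  -0.43] vmax 40.8 tilt min/max -0.43 0.32
```

```bash
sed -i 's/abs(rb\["x"\]+1.2)<1.7/-5<rb["x"]<1.5/' est.py; python3 -m handwheel '[[0,0,0,-0.4,0,0],[0,0,0,-0.15,0,0],[0,0,0,0,0,0],[0,0,0,0,0,0],[0,0,0,0.05,0,0],[0,0,0,0.05,0,0],[0,0,0,0,0,0],[0,0,0,0,0,0]]' >/dev/null; python3 est.py '[-0.4,-0.15,0,0,0.05,0.05,0,0]' 24 0
```

```text
t 13.82 z -22.7 -22.7 n 405 565 x -1.5 -3.3 innov -1.8 -1.7 | y -20.3 v 32.4 mm/s bias 0.073 | tilt cmd -0.496 model -0.496 meas -0.504 pos [ 0.5228 -0.2106  0.1201]
WX [-0.52, -0.16, 0.03, 0.1, 0.1, 0.08, 0.05, 0.02] end8 y,v,tilt [-8.24  8.13 -0.2 ] vmax 31.8 tilt min/max -0.2 0.18
```

Model and measurement now agree well; continue.

```bash
python3 -m handwheel '[[0,0,0,-0.52,0,0],[0,0,0,-0.16,0,0],[0,0,0,0.03,0,0],[0,0,0,0.1,0,0],[0,0,0,0.1,0,0],[0,0,0,0.08,0,0],[0,0,0,0.05,0,0],[0,0,0,0.02,0,0]]' >/dev/null; python3 est.py '[-0.52,-0.16,0.03,0.1,0.1,0.08,0.05,0.02]' 20 0
```

```text
t 14.58 z -7.4 -7.5 n 321 533 x 0.1 -3.9 innov 0.8 -0.5 | y -6.8 v 9.4 mm/s bias 0.073 | tilt cmd -0.196 model -0.190 meas -0.207 pos [ 0.5228 -0.2103  0.1201]
WX [-0.11, -0.04, 0.0, 0.02, 0.02, 0.01, 0.01, 0.0] end8 y,v,tilt [-2.58  4.05 -0.11] vmax 9.3 tilt min/max -0.11 0.02
```

```bash
python3 -m handwheel '[[0,0,0,-0.11,0,0],[0,0,0,-0.04,0,0],[0,0,0,0,0,0],[0,0,0,0.02,0,0],[0,0,0,0.02,0,0],[0,0,0,0.01,0,0],[0,0,0,0.01,0,0],[0,0,0,0,0,0]]' >/dev/null; python3 est.py '[-0.11,-0.04,0,0.02,0.02,0.01,0.01,0]' 16 0
```

```text
t 15.35 z 8.2 6.2 n 372 513 x -1.0 -3.0 innov 10.7 -2.4 | y 8.5 v 23.5 mm/s bias 0.059 | tilt cmd -0.106 model -0.106 meas -0.111 pos [ 0.5228 -0.2103  0.1201]
WX [-0.9, -0.23, 0.11, 0.24, 0.25, 0.22, 0.18, 0.16] end8 y,v,tilt [  4.99 -23.06  -0.14] vmax 23.8 tilt min/max -0.47 1.02
```

The innovation is too large, so I'll fit the whole record offline for lag, bias and friction. This costs no robot time.

```bash
cat > fit.py <<'E'
import numpy as np
from scipy.optimize import least_squares
# (t_start, rows) ; obs (t, scene, top)
calls=[(10.75,[0.5,0.4,0.2,0,-0.2,-0.25,-0.2,-0.1]),(11.52,[-0.35,-0.15,-0.05,0,0,0,0,0]),(12.28,[0.7,0.3,0,-0.15,-0.2,-0.15,-0.1,-0.05]),(13.05,[-0.4,-0.15,0,0,0.05,0.05,0,0]),(13.82,[-0.52,-0.16,0.03,0.1,0.1,0.08,0.05,0.02]),(14.58,[-0.11,-0.04,0,0.02,0.02,0.01,0.01,0])]
obs=[(11.42,-73.5,None),(12.18,-59.3,-60.1),(12.95,-48.6,-48.0),(13.72,-22.7,-22.7),(14.48,-7.4,-7.5),(15.25,8.2,6.2)]
T=[];C=[];c=-.81;T.append(10.7);C.append(c)
for t,r in calls:
    T.append(t);C.append(c)
    for k,w in enumerate(r): c-=w;T.append(t+(k+1)/12);C.append(c)
h=1/240
def sim(p,full=False):
    b,delay,damp,gk,dr=p;y,v=-.085,0.;ts=np.arange(10.75,15.36,h);Y=[];V=[]
    for t in ts:
        th=np.deg2rad(np.interp(t-delay,T,C))+b
        a=9.81*(y/4*gk-th)-damp*v
        if abs(v)<1e-4 and abs(a)<dr:a=0
        a-=dr*np.tanh(v/.002)
        v+=a*h;y+=v*h
        if y<-.085:y=-.085;v=max(v,0)
        Y.append(y);V.append(v)
    return ts,np.array(Y)*1e3,np.array(V)*1e3
def res(q,free,full=False):
    p=np.array([0,0,0,1,0.]);p[free]=q
    ts,Y,V=sim(p)
    f=lambda t:np.interp(t,ts,Y)
    return np.array([f(t)-s for t,s,_ in obs]+[f(t+.05)-z for t,_,z in obs if z is not None])
for free in([0],[0,1],[0,2],[0,4],[0,1,2],[0,1,3],[0,1,2,4]):
    x0=np.array([0,0.03,0.1,1,0.002])[free]
    r=least_squares(res,x0,args=(free,),diff_step=1e-3,x_scale=np.array([.001,.03,.3,.1,.003])[free])
    p=np.array([0,0,0,1,0.]);p[free]=r.x;ts,Y,V=sim(p)
    print(free,p.round(4),'rms',np.sqrt((r.fun**2).mean()).round(2),r.fun.round(1),'y,v end',Y[-1].round(1),V[-1].round(1))
E
python3 fit.py
```

```text
[0] [0.0017 0.     0.     1.     0.    ] rms 2.13 [ 0.3  1.2  1.   1.5  2.8 -2.7  1.9  2.2  3.1  3.6  0.1] y,v end 7.3 17.3
[0, 1] [0.0017 0.0568 0.     1.     0.    ] rms 1.74 [-1.7  1.2 -1.  -0.3  2.5 -2.4  2.   0.1  1.3  3.2  0.5] y,v end 7.7 18.3
[0, 2] [ 0.0031  0.     -0.7193  1.      0.    ] rms 1.76 [-0.6  1.8 -0.7 -0.8  2.5 -2.1  2.5  0.4  0.9  3.3  0.7] y,v end 7.9 17.7
[0, 4] [ 0.0025  0.      0.      1.     -0.0085] rms 2.08 [ 0.2  1.8  0.9  1.1  2.5 -2.6  2.6  2.1  2.7  3.2  0.3] y,v end 7.5 18.6
[0, 1, 2] [-1.4000e-03  1.5030e-01  1.5888e+00  1.0000e+00  0.0000e+00] rms 1.7 [-3.3 -0.  -0.1  0.7  1.5 -2.7  1.   1.2  2.   2.1  0.2] y,v end 7.6 20.4
[0, 1, 3] [ 2.000e-04 -1.880e-02  0.000e+00  1.081e+00  0.000e+00] rms 0.9 [ 0.5 -0.  -0.5 -1.2 -0.1 -1.8  0.5  0.6  0.4  0.8  1.5] y,v end 9.4 29.2
[0, 1, 2, 4] [ 0.001   0.0274 -0.1026  1.      0.0105] rms 1.88 [-0.8  0.3 -0.3  0.7  3.  -2.6  1.   0.9  2.4  3.8  0.2] y,v end 7.3 16.3
```

The ideal model fits the record to 2 mm rms with a bias of about 0.09°, so the measurement noise is larger than I assumed. I'll retune the filter and continue.

```bash
sed -i 's/2e-5\*h/3e-6*h/; s/\.0012 if/.002 if/g; s/^pickle.dump/pickle.dump((a,b,o,o2),open(f"log{t0:.2f}.pkl","wb"));pickle.dump/' est.py
python3 - <<'E'
import pickle,numpy as np
s=pickle.load(open('kf.pkl','rb'));s['x']=np.array([.0076,.0185,.0015]);s['P']=np.diag([.0015**2,.004**2,.0004**2]);pickle.dump(s,open('kf.pkl','wb'))
E
python3 est.py '[]' 20 0
```

```text
t 15.45 z 10.9 9.4 n 376 528 x -2.2 -3.9 innov 3.3 -0.4 | y 10.6 v 21.2 mm/s bias 0.086 | tilt cmd -0.106 model -0.106 meas -0.110 pos [ 0.5228 -0.2103  0.1201]
WX [-0.76, -0.2, 0.09, 0.2, 0.2, 0.16, 0.11, 0.07] end8 y,v,tilt [  9.58 -16.73   0.02] vmax 19.9 tilt min/max -0.4 0.85
```

```bash
python3 -m handwheel '[[0,0,0,-0.7,0,0],[0,0,0,-0.2,0,0],[0,0,0,0.1,0,0],[0,0,0,0.2,0,0],[0,0,0,0.2,0,0],[0,0,0,0.15,0,0],[0,0,0,0.1,0,0],[0,0,0,0.05,0,0]]' >/dev/null; python3 est.py '[-0.7,-0.2,0.1,0.2,0.2,0.15,0.1,0.05]' 20 0
```

```text
t 16.22 z 21.2 22.9 n 367 521 x -1.6 -3.3 innov 9.5 3.0 | y 22.0 v 12.4 mm/s bias 0.072 | tilt cmd -0.006 model 0.007 meas -0.023 pos [ 0.5228 -0.2102  0.1201]
WX [-0.82, -0.22, 0.09, 0.21, 0.22, 0.18, 0.12, 0.08] end8 y,v,tilt [ 14.95 -26.94   0.13] vmax 26.9 tilt min/max -0.56 1.03
```

```bash
python3 - <<'E'
s=open('fit.py').read().split('for free in')[0]
s=s.replace("(14.58,[-0.11,-0.04,0,0.02,0.02,0.01,0.01,0])]","(14.58,[-0.11,-0.04,0,0.02,0.02,0.01,0.01,0]),(15.45,[-0.7,-0.2,0.1,0.2,0.2,0.15,0.1,0.05])]")
s=s.replace("(15.25,8.2,6.2)]","(15.25,8.2,6.2),(15.35,10.9,9.4),(16.12,21.2,22.9)]").replace('15.36,h','16.23,h')
s=s.replace("b,delay,damp,gk,dr=p","b,delay,damp,gk,tg,drift=p").replace("np.interp(t-delay,T,C))+b","np.interp(t-delay,T,C))*tg+b+drift*(t-13)")
s=s.replace("        if abs(v)<1e-4 and abs(a)<dr:a=0\n        a-=dr*np.tanh(v/.002)\n","").replace("np.array([0,0,0,1,0.])","np.array([0,0,0,1,1,0.])")
s+='''
for free in([0],[0,1],[0,2],[0,3],[0,4],[0,5],[0,1,3],[0,3,4],[0,1,4],[0,1,2,3],[0,1,5]):
    x0=np.array([0,0.03,0.1,1,1,0])[free]
    r=least_squares(res,x0,args=(free,),diff_step=1e-3,x_scale=np.array([.001,.03,.3,.1,.1,.001])[free])
    p=np.array([0,0,0,1,1,0.]);p[free]=r.x;ts,Y,V=sim(p)
    print(free,p.round(4),'rms',np.sqrt((r.fun**2).mean()).round(2),r.fun.round(1),'y,v end',Y[-1].round(1),V[-1].round(1))
'''
open('fit2.py','w').write(s)
E
python3 fit2.py
```

```text
[0] [0.0017 0.     0.     1.     1.     0.    ] rms 2.55 [ 0.3  1.2  1.   1.8  3.9  0.9  0.5 -0.9  1.9  2.3  3.4  4.7  4.   3.2
 -2.3] y,v end 21.1 9.3
[0, 1] [0.0017 0.0806 0.     1.     1.     0.    ] rms 1.83 [-2.4  1.1 -1.7 -0.8  2.9 -0.4 -1.   0.1  2.  -0.6  0.8  3.7  2.7  1.7
 -1.4] y,v end 22.0 8.6
[0, 2] [ 0.0027  0.     -0.4998  1.      1.      0.    ] rms 2.22 [-0.3  1.6 -0.2  0.1  3.4  0.9  0.4 -0.5  2.3  0.9  1.8  4.3  4.   3.2
 -2. ] y,v end 21.3 7.3
[0, 3] [6.0000e-04 0.0000e+00 0.0000e+00 1.0629e+00 1.0000e+00 0.0000e+00] rms 1.06 [-0.   0.3 -0.7 -1.1  0.4 -2.1 -2.4  0.8  0.9  0.4  0.5  1.2  1.1  0.5
  0. ] y,v end 24.1 22.5
[0, 4] [7.000e-04 0.000e+00 0.000e+00 1.000e+00 9.533e-01 0.000e+00] rms 1.02 [-0.3 -0.  -0.7 -1.1  0.6 -1.8 -2.1  0.6  0.6  0.5  0.5  1.4  1.3  0.7
 -0.3] y,v end 23.8 20.8
[0, 5] [ 1.3e-03  0.0e+00  0.0e+00  1.0e+00  1.0e+00 -3.0e-04] rms 1.05 [-0.   0.2 -0.8 -0.9  0.7 -1.9 -2.2  0.6  0.9  0.4  0.7  1.5  1.2  0.6
 -0.2] y,v end 23.9 21.7
[0, 1, 3] [0.0012 0.0122 0.     1.0309 1.     0.    ] rms 1.39 [-0.3  0.8 -0.3 -0.   2.  -0.8 -1.2 -0.1  1.4  0.9  1.6  2.8  2.3  1.5
 -1.2] y,v end 22.5 15.4
[0, 3, 4] [7.000e-04 0.000e+00 0.000e+00 9.624e-01 9.234e-01 0.000e+00] rms 1.01 [-0.5 -0.3 -0.7 -1.2  0.6 -1.7 -2.   0.6  0.4  0.4  0.4  1.4  1.4  0.8
 -0.3] y,v end 23.7 20.2
[0, 1, 4] [ 5.000e-04 -1.630e-02  0.000e+00  1.000e+00  9.476e-01  0.000e+00] rms 0.99 [ 0.2 -0.2 -0.3 -0.9  0.4 -1.9 -2.1  0.6  0.4  0.8  0.7  1.2  1.3  0.7
 -0.2] y,v end 23.9 22.2
[0, 1, 2, 3] [0.     0.0016 0.2489 1.0668 1.     0.    ] rms 1.05 [ 0.2 -0.  -0.3 -0.6  0.3 -2.2 -2.4  0.8  0.6  0.9  1.   1.1  1.   0.4
  0. ] y,v end 24.2 23.2
[0, 1, 5] [ 1.20e-03 -1.45e-02  0.00e+00  1.00e+00  1.00e+00 -3.00e-04] rms 1.03 [ 0.4  0.1 -0.5 -0.7  0.5 -2.  -2.2  0.6  0.7  0.7  0.9  1.3  1.2  0.6
 -0.1] y,v end 24.0 23.2
```

```bash
python3 - <<'E'
from h import *
import pickle,glob
f=sorted(glob.glob('log*.pkl'))[-1];a,b,o,o2=pickle.load(open(f,'rb'));print(f)
out=[]
for c,oo in((a,o),(b,o2)):
    T,p0=trayframe(oo);X=rays(c,T,p0,.045);im=c['img'].copy()
    reg=(abs(X[...,0])<.06)&(abs(X[...,1])<.13);v,u=np.nonzero(reg)
    br=masks(c)[0]&(abs(X[...,0])<.042)&(abs(X[...,1])<.112)
    im2=im.copy();im2[br]=(255,0,255)
    for i in(im,im2): out.append(cv2.resize(i[v.min():v.max(),u.min():u.max()],(390,290),interpolation=cv2.INTER_CUBIC))
cv2.imwrite('pics/r.png',np.vstack([np.hstack(out[:2]),np.hstack(out[2:])])[:,:,::-1])
E
```

```text
log16.12.pkl
```

View pics/r.png

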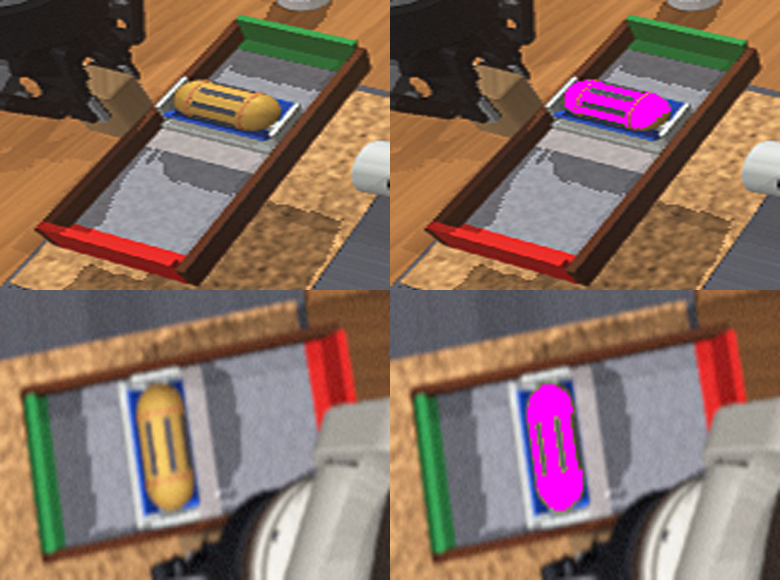

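The picture shows the roller mask is clean in both views, with the roller a little past the strip toward green. The fits agree on y≈24 mm and v≈21 mm/s with a slowly drifting bias, so I'm resetting the state and allowing bias drift.

```bash
sed -i 's/3e-6\*h,1e-9\*h/5e-6*h,6e-8*h/; s/\.002 if/.0013 if/g' est.py
python3 - <<'E'
import pickle,numpy as np
s=pickle.load(open('kf.pkl','rb'));s['x']=np.array([.0238,.021,.0006]);s['P']=np.diag([.001**2,.004**2,.0006**2]);pickle.dump(s,open('kf.pkl','wb'))
E
python3 est.py '[]' 24 0
```

```text
t 16.32 z 27.5 25.7 n 357 520 x -1.5 -3.4 innov 3.7 -0.6 | y 27.4 v 26.7 mm/s bias 0.034 | tilt cmd -0.006 model -0.006 meas -0.016 pos [ 0.5228 -0.2102  0.1201]
WX [-1.17, -0.33, 0.12, 0.29, 0.3, 0.24, 0.17, 0.1] end8 y,v,tilt [ 23.99 -27.26   0.27] vmax 27.3 tilt min/max -0.53 1.49
```

```bash
python3 -m handwheel '[[0,0,0,-1.2,0,0],[0,0,0,-0.35,0,0],[0,0,0,0.1,0,0],[0,0,0,0.3,0,0],[0,0,0,0.3,0,0],[0,0,0,0.25,0,0],[0,0,0,0.15,0,0],[0,0,0,0.1,0,0]]' >/dev/null; python3 est.py '[-1.2,-0.35,0.1,0.3,0.3,0.25,0.15,0.1]' 20 0
```

```text
t 17.08 z 26.3 24.4 n 415 522 x -2.3 -3.2 innov 4.0 -0.3 | y 23.2 v -26.6 mm/s bias 0.022 | tilt cmd 0.344 model 0.370 meas 0.317 pos [ 0.5227 -0.2098  0.1202]
WX [0.22, 0.07, 0.0, -0.03, -0.03, -0.02, -0.01, 0.01] end8 y,v,tilt [  9.34 -17.6    0.13] vmax 26.2 tilt min/max -0.33 0.14
```

```bash
python3 -m handwheel '[[0,0,0,0.22,0,0],[0,0,0,0.07,0,0],[0,0,0,0,0,0],[0,0,0,-0.03,0,0],[0,0,0,-0.03,0,0],[0,0,0,-0.02,0,0],[0,0,0,-0.01,0,0],[0,0,0,0.01,0,0]]' >/dev/null; python3 est.py '[0.22,0.07,0,-0.03,-0.03,-0.02,-0.01,0.01]' 20 0
```

```text
t 17.85 z 23.3 21.2 n 355 525 x -1.2 -3.3 innov 14.0 -1.8 | y 22.5 v 11.4 mm/s bias -0.036 | tilt cmd 0.134 model 0.137 meas 0.132 pos [ 0.5227 -0.2102  0.1201]
WX [-0.79, -0.21, 0.09, 0.21, 0.21, 0.17, 0.12, 0.08] end8 y,v,tilt [ 14.86 -28.06   0.25] vmax 28.1 tilt min/max -0.44 1.13
```

```bash
cat > fit3.py <<'E'
import numpy as np
from scipy.optimize import least_squares
calls=[(10.75,[0.5,0.4,0.2,0,-0.2,-0.25,-0.2,-0.1]),(11.52,[-0.35,-0.15,-0.05,0,0,0,0,0]),(12.28,[0.7,0.3,0,-0.15,-0.2,-0.15,-0.1,-0.05]),(13.05,[-0.4,-0.15,0,0,0.05,0.05,0,0]),(13.82,[-0.52,-0.16,0.03,0.1,0.1,0.08,0.05,0.02]),(14.58,[-0.11,-0.04,0,0.02,0.02,0.01,0.01,0]),(15.45,[-0.7,-0.2,0.1,0.2,0.2,0.15,0.1,0.05]),(16.32,[-1.2,-0.35,0.1,0.3,0.3,0.25,0.15,0.1]),(17.08,[0.22,0.07,0,-0.03,-0.03,-0.02,-0.01,0.01])]
obs=[(11.42,-73.5,None),(12.18,-59.3,-60.1),(12.95,-48.6,-48.0),(13.72,-22.7,-22.7),(14.48,-7.4,-7.5),(15.25,8.2,6.2),(15.35,10.9,9.4),(16.12,21.2,22.9),(16.22,27.5,25.7),(16.98,26.3,24.4),(17.75,23.3,21.2)]
T=[10.7];C=[-.81];c=-.81
for t,r in calls:
    T.append(t);C.append(c)
    for k,w in enumerate(r): c-=w;T.append(t+(k+1)/12);C.append(c)
h=1/240;NM=['b','delay','damp','gk','tg','drift','fric','off','scale','y0','v0'];D=np.array([0,0,0,1,1,0,0,0,1,-22.7,25.])
SC=np.array([.001,.03,.3,.1,.1,.0003,.003,2,.05,2,10])
def sim(p,t0):
    b,delay,damp,gk,tg,dr,fr=p[:7]
    y,v=((-.085,0.) if t0<11 else (p[9]/1e3,p[10]/1e3));ts=np.arange(t0,17.86,h);Y=[];V=[]
    for t in ts:
        th=np.deg2rad(np.interp(t-delay,T,C))*tg+b+dr*(t-15)
        a=9.81*(y/4*gk-th)-damp*v-fr*np.tanh(v/.003)
        v+=a*h;y+=v*h
        if y<-.085:y=-.085;v=max(v,0)
        Y.append(y);V.append(v)
    return ts,np.array(Y)*1e3,np.array(V)*1e3
def run(names,t0):
    fr=[NM.index(n) for n in names]
    def res(q):
        p=D.copy();p[fr]=q;ts,Y,V=sim(p,t0);f=lambda t:np.interp(t,ts,Y)*p[8]+p[7]
        return np.array([f(t)-s for t,s,_ in obs if t>=t0]+[f(t+.05)-z for t,_,z in obs if z is not None and t>=t0])
    r=least_squares(res,D[fr]+.1*SC[fr],diff_step=1e-4,x_scale=SC[fr],max_nfev=60);p=D.copy();p[fr]=r.x;ts,Y,V=sim(p,t0)
    print(' '.join(f'{n}={p[NM.index(n)]:.4f}' for n in names),'rms %.2f'%np.sqrt((r.fun**2).mean()),r.fun[:11].round(1),'end',Y[-1].round(1),V[-1].round(1))
for n in('b','b delay','b damp','b tg','b gk','b drift','b fric','b fric delay','b damp delay tg','b off','b off delay','b off fric'): run(n.split(),10.75)
for n in('b','b delay','b damp','b tg','b fric','b delay fric','b drift'): run(n.split()+['y0','v0'],13.72)
E
python3 fit3.py
```

```text
b=0.0017 rms 4.56 [ 0.3  1.2  1.1  2.   4.6  3.2  3.1  7.8  3.7  5.5 -3.9] end 18.5 -7.6
b=0.0017 delay=0.1052 rms 3.82 [-3.3  1.  -2.5 -1.4  3.   0.7  0.3  6.   1.3  7.7 -4. ] end 18.1 -10.5
b=-0.0006 damp=1.2028 rms 3.64 [ 1.4  0.5  4.7  4.8  4.4  2.4  2.1  3.8 -0.7 -2.2 -2.3] end 22.2 12.3
b=0.0004 tg=0.9422 rms 1.34 [-0.4 -0.3 -1.1 -1.7 -0.1 -2.3 -2.5  1.8 -2.3  1.2 -1.8] end 22.2 8.0
b=0.0010 gk=1.0420 rms 2.25 [ 0.1  0.6 -0.1 -0.1  1.8 -0.2 -0.3  4.1  0.   2.6 -3.7] end 19.6 0.3
b=0.0004 drift=-0.0004 rms 1.27 [-0.   0.  -1.1 -1.4  0.1 -2.3 -2.5  1.7 -2.4  0.7 -1.7] end 22.7 12.4
b=0.0020 fric=-0.0026 rms 4.69 [ 0.2  1.4  1.1  1.8  4.4  3.1  3.   8.   3.9  6.3 -4.1] end 18.0 -11.0
b=0.0023 fric=-0.0065 delay=0.0847 rms 4.26 [-2.6  1.5 -1.8 -1.1  2.9  0.9  0.6  6.6  2.1  9.  -4.3] end 17.1 -17.8
b=0.0000 damp=0.2012 delay=-0.0136 tg=0.9406 rms 1.16 [ 0.2 -0.5 -0.1 -0.8  0.1 -2.  -2.2  1.6 -2.5 -0.3 -1.4] end 23.0 11.9
b=0.0017 off=-4.2773 rms 2.47 [-4.  -3.1 -3.2 -2.3  0.3 -1.  -1.1  4.  -0.1  2.9 -2.6] end 25.2 2.8
b=0.0017 off=-0.5321 delay=-0.0375 rms 4.74 [ 1.   0.6  1.9  2.
[... 339 characters left out ...]
-1.1 -2.6 -2.5  2.2 -1.5 -0.2 -1.6  1.1 -0.2  0.8] end 22.8 11.8
b=-0.0006 damp=0.5274 y0=-23.5690 v0=29.9490 rms 1.29 [-0.7 -0.2 -1.9 -2.   1.9 -2.3 -0.7 -1.3  0.8  0.6  1.4] end 23.3 14.0
b=0.0006 tg=0.8905 y0=-23.7962 v0=31.5439 rms 1.40 [-1.   0.6 -2.  -2.3  1.3 -2.9  0.6 -1.5  0.6  1.4  1.2] end 22.5 8.8
b=-0.0005 fric=0.0093 y0=-23.4703 v0=28.8885 rms 1.31 [-0.6  0.1 -2.  -2.2  1.9 -2.3 -0.6 -1.3  0.8  0.9  1.2] end 23.1 12.5
b=-0.0005 delay=-0.0027 fric=0.0089 y0=-23.4384 v0=28.8709 rms 1.31 [-0.6  0.  -2.  -2.2  2.  -2.3 -0.6 -1.3  0.9  0.8  1.2] end 23.1 12.5
b=0.0005 drift=-0.0006 y0=-23.8424 v0=32.5768 rms 1.38 [-1.   0.7 -2.  -2.3  1.5 -2.7  0.2 -1.6  0.7  1.5  1.1] end 23.1 14.9
```

A free start at 13.7 s shows the ideal model holds with bias ≈ 0; the earlier bias came from fitting the release. I'm resetting accordingly and using the steadier top camera twice.

```bash
sed -i "s/a=snap('scene')/a=snap('top')/; s/ra\['y'\]\/1e3-.0016/ra['y']\/1e3+.0010/; s/if abs(ra\[\"x\"\])<4/if -5<ra[\"x\"]<1.5/; s/5e-6\*h,6e-8\*h/4e-6*h,5e-9*h/" est.py
python3 - <<'E'
import pickle,numpy as np
s=pickle.load(open('kf.pkl','rb'));s['x']=np.array([.0228,.011,.0001]);s['P']=np.diag([.0008**2,.004**2,.0003**2]);pickle.dump(s,open('kf.pkl','wb'))
E
python3 est.py '[]' 24 0
```

```text
t 17.95 z 21.4 22.2 n 515 527 x -3.3 -3.6 innov -1.4 -0.8 | y 23.5 v 13.9 mm/s bias 0.006 | tilt cmd 0.134 model 0.134 meas 0.129 pos [ 0.5227 -0.2102  0.1201]
WX [-0.73, -0.19, 0.09, 0.19, 0.2, 0.16, 0.11, 0.07] end8 y,v,tilt [ 18.85 -20.96   0.23] vmax 21.0 tilt min/max -0.4 1.05
```

```bash
python3 -m handwheel '[[0,0,0,-0.75,0,0],[0,0,0,-0.2,0,0],[0,0,0,0.1,0,0],[0,0,0,0.2,0,0],[0,0,0,0.2,0,0],[0,0,0,0.15,0,0],[0,0,0,0.1,0,0],[0,0,0,0.05,0,0]]' >/dev/null; python3 est.py '[-0.75,-0.2,0.1,0.2,0.2,0.15,0.1,0.05]' 20 0
```

```text
t 18.72 z 18.3 17.1 n 518 518 x -3.7 -3.2 innov 0.1 0.0 | y 15.9 v -24.0 mm/s bias 0.006 | tilt cmd 0.284 model 0.297 meas 0.266 pos [ 0.5227 -0.2099  0.1201]
WX [0.3, 0.09, -0.01, -0.05, -0.06, -0.04, -0.02, -0.01] end8 y,v,tilt [  5.47 -10.15   0.08] vmax 23.5 tilt min/max -0.19 0.08
```

Innovation is now about 0.

```bash
python3 -m handwheel '[[0,0,0,0.3,0,0],[0,0,0,0.09,0,0],[0,0,0,-0.01,0,0],[0,0,0,-0.05,0,0],[0,0,0,-0.06,0,0],[0,0,0,-0.04,0,0],[0,0,0,-0.02,0,0],[0,0,0,-0.01,0,0]]' >/dev/null; python3 est.py '[0.3,0.09,-0.01,-0.05,-0.06,-0.04,-0.02,-0.01]' 18 0
```

```text
t 19.48 z 15.1 15.4 n 530 522 x -4.0 -3.5 innov 9.6 1.0 | y 15.4 v 9.2 mm/s bias -0.015 | tilt cmd 0.084 model 0.082 meas 0.082 pos [ 0.5227 -0.2102  0.1201]
WX [-0.63, -0.16, 0.08, 0.17, 0.17, 0.14, 0.11, 0.09] end8 y,v,tilt [  8.64 -23.67   0.11] vmax 23.7 tilt min/max -0.38 0.87
```

```bash
python3 - <<'E'
s=open('fit3.py').read().split("for n in('b','b delay'")[0]
s=s.replace("-0.01,0.01])]","-0.01,0.01]),(17.95,[-0.75,-0.2,0.1,0.2,0.2,0.15,0.1,0.05]),(18.72,[0.3,0.09,-0.01,-0.05,-0.06,-0.04,-0.02,-0.01])]")
s=s.replace("(17.75,23.3,21.2)]","(17.75,23.3,21.2),(17.85,21.4,22.2),(18.62,18.3,17.1),(19.38,15.1,15.4)]").replace('17.86,h','19.49,h').replace('r.fun[:11]','r.fun')
s+='''
for n in('b','b delay','b damp','b tg','b fric','b delay fric','b delay damp','b drift','b gk','b delay tg gk','b off damp','b delay damp gk'): run(n.split()+['y0','v0'],13.72)
D[9:]=[25.,5.]
for n in('b','b delay','b damp','b tg','b fric','b delay damp'): run(n.split()+['y0','v0'],16.22)
'''
open('fit4.py','w').write(s)
E
python3 fit4.py
```

```text
b=-0.0001 y0=-22.8527 v0=24.6738 rms 1.63 [-0.  -1.1 -3.5 -3.6  1.3 -2.7  1.2 -1.1  1.7  1.3 -0.7  1.2 -0.4 -0.3
 -0.7  0.7  0.5  2.2  1.4  1.5  1.6 -0.6] end 15.3 9.1
b=-0.0003 delay=-0.0570 y0=-23.0425 v0=28.0839 rms 1.37 [-0.2 -1.4 -2.9 -2.8  1.8 -1.8 -0.6 -1.3  1.7 -0.2 -0.2  1.2 -0.5  0.5
  0.3  1.4  1.6  0.4  1.3  1.7  0.1 -0.1] end 16.0 12.0
b=-0.0004 damp=0.4004 y0=-23.5495 v0=29.4937 rms 1.16 [-0.7 -0.2 -1.9 -2.1  2.  -2.1 -0.3 -2.3  0.5 -0.2 -0.1  0.8  0.6  1.3
  0.9  1.3  1.   0.6  0.2  0.3  0.2  0.1] end 16.2 12.6
b=0.0006 tg=0.8681 y0=-23.7382 v0=31.6146 rms 1.35 [-0.9  0.6 -2.1 -2.5  0.8 -3.5  0.1 -1.5  1.2  1.2 -0.5  0.7  1.5  1.
  0.3  0.  -0.5  1.2  1.   0.9  1.6 -0.5] end 15.2 7.0
b=-0.0004 fric=0.0083 y0=-23.5860 v0=28.9927 rms 1.17 [-0.8  0.  -2.1 -2.2  2.  -2.3 -0.6 -2.1  0.7 -0.4 -0.   0.7  0.8  1.2
  0.7  1.2  0.8  0.3  0.4  0.5 -0.1  0.2] end 16.2 11.8
b=-0.0007 delay=-0.0226 fric=0.0129 y0=-23.8193 v0=32.1255 rms 1.49 [-1.   0.5 -1.1 -1.2  2.3 -1.9 -2.4 -2.7  0.1 -1.8  0.7  0.7  1.4  2.2
  1.8  1.5  1.1 -1.4 -0.2 -0.1 -1.4  1. ] end 17.1 13.9
b=-0.0004 delay=
[... 1205 characters left out ...]
2  1.4  1.2  0.   0.1  0.6  0. ] end 16.1 13.3
b=-0.0005 delay=-0.0255 y0=25.8726 v0=24.2425 rms 0.97 [-1.5 -0.2 -2.2  0.7 -0.1 -0.1  1.6  0.7  0.4  0.6  0.2  0.1] end 16.2 13.4
b=-0.0003 damp=0.5640 y0=25.9202 v0=23.7965 rms 0.94 [-1.5 -0.3 -2.1  0.8 -0.3 -0.1  1.6  0.6  0.5  0.6  0.1  0.1] end 16.2 12.0
b=0.0011 tg=0.7196 y0=26.2937 v0=12.8534 rms 0.94 [-1.2 -0.6 -2.2  0.3  0.7 -0.2  1.4  0.6  0.2 -0.1  1.2 -0.3] end 15.4 5.9
b=-0.0004 fric=0.0083 y0=25.9481 v0=22.1726 rms 0.93 [-1.5 -0.3 -2.   0.8 -0.3 -0.1  1.5  0.6  0.5  0.6 -0.   0.1] end 16.2 11.6
b=0.0020 delay=0.2334 damp=6.6777 y0=26.2926 v0=21.4447 rms 0.81 [-1.1 -0.5 -1.6  0.5 -0.2  0.1  1.6  0.5  0.6 -0.2  0.4 -0. ] end 15.5 2.5
```

Damping 0.4/s and bias −0.02° explain everything to about 1 mm. I'll replace the filter by a batch fit over a sliding window.

```bash
cat > bat.py <<'E'
# usage: bat.py '[wx rows]' horizon target_mm
import sys,json,os
from h import *
from scipy.optimize import least_squares
G=9.81;DAMP=.4;h=1/120;rows=json.loads(sys.argv[1]);N=int(sys.argv[2]);tgt=float(sys.argv[3])/1e3
if os.path.exists('bat.json'): L=json.load(open('bat.json'))
else:
    g={};exec(open('fit4.py').read().split('h=1/240')[0],g)
    L=dict(T=g['T'],C=g['C'],tend=19.48,ob=[])
    for t,s,z in g['obs']:
        if t>=15: L['ob']+=[(t,s,2.),(t+.05,z,1.)]
if rows:
    t=L['tend'];c=L['C'][-1];L['T'].append(t);L['C'].append(c)
    for k,w in enumerate(rows): c-=w;L['T'].append(t+(k+1)/12);L['C'].append(c)
tl=[]
for k in range(2):
    o=monitor.get_obs();c=snap('top');r=meas(c,o);tl.append(-((o['tcp_rot'][0]+360)%360-180))
    L['ob'].append((o['time'],r['y']+1.0,1. if -5<r['x']<2 else 5.))
o=monitor.get_obs();L['tend']=te=o['time'];json.dump(L,open('bat.json','w'))
C0=L['C'][-1];W=[q for q in L['ob'] if q[0]>te-4.2];ts=W[0][0]
def sim(y,v,b,t0,t1,T,C):
    tt=np.arange(t0,t1+h/2,h);th=np.deg2rad(np.interp(tt,T,C))+b;Y=np.empty((len(tt),2))
    for i in range(len(tt)):
        Y[i]=y,v;a=G*(y/4-th[i])-DAMP*v;y+=v*h+a*h*h/2;v+=a*h
        if abs(y)>.085:y=np.sign(y)*.085;v=0.
    return tt,Y
def res(q):
    tt,Y=sim(q[0]/1e3,q[1]/1e3,q[2]/1e3,ts,te,L['T'],L['C'])
    return np.array([(np.interp(t,tt,Y[:,0])*1e3-z)/s for t,z,s in W]+[(q[2]+.3)/.3])
r=least_squares(res,[W[0][1],0,-.3],x_scale=[1,10,.5]);tt,Y=sim(*(r.x/1e3),ts,te,L['T'],L['C']);y,v=Y[-1];b=r.x[2]/1e3
print(f"t {te:.2f} y {y*1e3:.1f} v {v*1e3:.1f} b {np.rad2deg(b):.3f} deg | z {W[-2][1]:.1f} {W[-1][1]:.1f} x {meas(c,o)['x']:.1f} resid {r.fun.round(1)} tilt cmd {C0:.3f} meas {tl[0]:.3f} {tl[1]:.3f}")
def fut(u):
    T=np.r_[0,np.arange(1,N+1)/12];C=np.r_[C0,C0+np.cumsum(u)]
    t,Z=sim(y,v,b,0,N/12,T,C);return Z[10::10],C[1:]
Y0,K0=fut(np.zeros(N));e=.1;J=np.stack([(fut(np.eye(N)[i]*e)[0]-Y0)/e for i in range(N)],-1);S=np.tril(np.ones((N,N)))
w=np.zeros((N,2));w[:,0]=1/.06;w[:,1]=1/.02;w[-4:]=1/.0005;tg=[tgt,0]
A=[w[:,i,None]*J[:,i] for i in(0,1)]+[np.eye(N)/.2];B=[w[:,i]*(tg[i]-Y0[:,i]) for i in(0,1)]+[np.zeros(N)]
A.append(S[-4:]/.03);B.append((np.rad2deg(tgt/4-b)-K0[-4:])/.03)
u=np.linalg.lstsq(np.vstack(A),np.concatenate(B),rcond=None)[0];wx=-np.round(u[:8],2);F=fut(np.r_[-wx,u[8:]])
print('WX',wx.tolist(),'sum',wx.sum().round(2),'end8 y,v',(F[0][7]*1e3).round(1),'vmax',abs(F[0][:,1]*1e3).max().round(1),'tilt',F[1].min().round(2),F[1].max().round(2))
E
python3 bat.py '[]' 22 0
```

```text
t 19.58 y 17.4 v 15.4 b -0.026 deg | z 15.8 16.8 x -3.6 resid [-0.2  0.8  0.8 -1.3  0.4 -0.2  0.4 -1.3 -0.1  0.1  0.  -0.1  0.1 -0.1
 -0.   0.2 -0.1 -0.5] tilt cmd 0.070 meas 0.084 0.081
WX [-0.01, -0.36, -0.1, 0.12, 0.31, -0.26, -0.16, -0.08] sum -0.54 end8 y,v [27.5 11.4] vmax 32.6 tilt 0.03 0.64
```

```bash
sed -i "s/def sim(y,v,b,t0,t1,T,C):/def sim(y,v,b,t0,t1,T,C,lim=.085):/; s/if abs(y)>.085:y=np.sign(y)\*.085/if abs(y)>lim:y=np.sign(y)*lim/; s/N\/12,T,C)/N\/12,T,C,9.)/" bat.py; python3 bat.py '[]' 22 0
```

```text
t 19.68 y 19.2 v 18.3 b -0.023 deg | z 17.5 18.6 x -3.6 resid [ 0.5  0.3 -1.5  0.1 -0.2  0.5 -1.2  0.1  0.2  0.2 -0.   0.3 -0.1  0.1
  0.3 -0.  -0.  -0.3 -0.3] tilt cmd 0.070 meas 0.081 0.079
WX [-0.49, -0.27, -0.11, 0.0, 0.07, 0.1, 0.12, 0.12] sum -0.46 end8 y,v [ 17. -27.] vmax 30.3 tilt -0.29 0.94
```

```bash
python3 -m handwheel '[[0,0,0,-0.5,0,0],[0,0,0,-0.3,0,0],[0,0,0,-0.1,0,0],[0,0,0,0,0,0],[0,0,0,0.1,0,0],[0,0,0,0.1,0,0],[0,0,0,0.15,0,0],[0,0,0,0.15,0,0]]' >/dev/null; python3 bat.py '[-0.5,-0.3,-0.1,0,0.1,0.1,0.15,0.15]' 20 0
```

```text
t 20.45 y 14.1 v -29.5 b -0.025 deg | z 17.1 15.7 x -3.5 resid [-0.  -0.3  0.4 -1.3 -0.   0.1  0.1 -0.1  0.2 -0.   0.2  0.4  0.1  0.1
 -0.1 -0.1 -0.1 -0.5] tilt cmd 0.470 meas 0.461 0.455
WX [0.32, 0.19, 0.1, 0.03, -0.0, -0.03, -0.03, -0.03] sum 0.55 end8 y,v [ 1.4 -5.7] vmax 30.2 tilt -0.17 0.15
```

Excellent residuals.

```bash
python3 -m handwheel '[[0,0,0,0.32,0,0],[0,0,0,0.19,0,0],[0,0,0,0.1,0,0],[0,0,0,0.03,0,0],[0,0,0,0,0,0],[0,0,0,-0.03,0,0],[0,0,0,-0.03,0,0],[0,0,0,-0.03,0,0]]' >/dev/null; python3 bat.py '[0.32,0.19,0.1,0.03,0,-0.03,-0.03,-0.03]' 20 0
```

```text
t 21.22 y -0.0 v -5.1 b -0.023 deg | z 0.6 0.0 x -3.3 resid [ 0.1 -1.3  0.   0.2  0.1 -0.   0.3  0.   0.2  0.4  0.1  0.1 -0.1 -0.4
 -0.4 -0.1  0.2 -0.3] tilt cmd -0.080 meas -0.064 -0.060
WX [-0.0, -0.01, -0.01, -0.02, -0.01, -0.01, -0.01, -0.01] sum -0.08 end8 y,v [-0.4  1.8] vmax 3.6 tilt -0.08 0.03
```

```bash
python3 -m handwheel '[[0,0,0,0,0,0],[0,0,0,-0.01,0,0],[0,0,0,-0.01,0,0],[0,0,0,-0.02,0,0],[0,0,0,-0.01,0,0],[0,0,0,-0.01,0,0],[0,0,0,-0.01,0,0],[0,0,0,-0.01,0,0]]' >/dev/null; python3 bat.py '[0,-0.01,-0.01,-0.02,-0.01,-0.01,-0.01,-0.01]' 20 0
```

```text
t 21.98 y -2.4 v -1.2 b -0.020 deg | z -2.6 -2.5 x -3.6 resid [-0.2  0.1 -0.   0.   0.4  0.1  0.3  0.5  0.2  0.2  0.  -0.5 -0.5 -0.6
 -0.4  0.3  0.1 -0.2] tilt cmd -0.000 meas 0.011 0.011
WX [0.05, 0.03, 0.01, -0.0, -0.01, -0.01, -0.02, -0.02] sum 0.03 end8 y,v [-1.4  4.4] vmax 4.7 tilt -0.09 0.06
```

```bash
python3 -m handwheel '[[0,0,0,0.05,0,0],[0,0,0,0.03,0,0],[0,0,0,0.01,0,0],[0,0,0,0,0,0],[0,0,0,-0.01,0,0],[0,0,0,-0.01,0,0],[0,0,0,-0.02,0,0],[0,0,0,-0.02,0,0]]' >/dev/null; python3 bat.py '[0.05,0.03,0.01,0,-0.01,-0.01,-0.02,-0.02]' 20 0
```

```text
t 22.75 y -1.5 v 3.7 b -0.017 deg | z -1.8 -1.8 x -3.4 resid [-0.3 -0.1  0.   0.3  0.5  0.2  0.3  0.1 -0.3 -0.4 -0.5 -0.3  0.2  0.
 -0.1  0.1 -0. ] tilt cmd -0.030 meas -0.019 -0.017
WX [-0.04, -0.02, -0.01, -0.0, 0.0, 0.0, 0.01, 0.01] sum -0.05 end8 y,v [0.1 1. ] vmax 3.9 tilt 0.01 0.04
```

```bash
python3 -m handwheel '[[0,0,0,-0.04,0,0],[0,0,0,-0.02,0,0],[0,0,0,-0.01,0,0],[0,0,0,0,0,0],[0,0,0,0,0,0],[0,0,0,0,0,0],[0,0,0,0.01,0,0],[0,0,0,0.01,0,0]]' >/dev/null; python3 bat.py '[-0.04,-0.02,-0.01,0,0,0,0.01,0.01]' 20 0
```

```text
t 23.52 y 1.4 v 2.6 b -0.017 deg | z 1.3 1.5 x -3.6 resid [-0.1  0.   0.3 -0.   0.  -0.1 -0.3 -0.4 -0.4 -0.2  0.4  0.2  0.3  0.6
 -0.1 -0.2  0. ] tilt cmd 0.020 meas 0.030 0.027
WX [-0.05, -0.03, -0.01, 0.0, 0.01, 0.01, 0.02, 0.02] sum -0.03 end8 y,v [ 1.5 -2.4] vmax 2.6 tilt -0.03 0.11
```

```bash
python3 -m handwheel '[[0,0,0,-0.05,0,0],[0,0,0,-0.03,0,0],[0,0,0,-0.01,0,0],[0,0,0,0,0,0],[0,0,0,0.01,0,0],[0,0,0,0.01,0,0],[0,0,0,0.02,0,0],[0,0,0,0.02,0,0]]' >/dev/null; python3 bat.py '[-0.05,-0.03,-0.01,0,0.01,0.01,0.02,0.02]' 20 0
```

```text
t 24.28 y 4.0 v 1.9 b -0.024 deg | z 3.7 4.3 x -3.9 resid [ 0.2  0.1 -0.6 -0.4  0.1 -0.1  0.2  0.4  0.4  0.4  0.1 -0.4 -0.4] tilt cmd 0.050 meas 0.057 0.058
WX [-0.08, -0.04, -0.02, 0.0, 0.02, 0.02, 0.03, 0.03] sum -0.04 end8 y,v [ 2.7 -5.5] vmax 5.6 tilt -0.05 0.19
```

```bash
python3 -m handwheel '[[0,0,0,-0.09,0,0],[0,0,0,-0.05,0,0],[0,0,0,-0.02,0,0],[0,0,0,0,0,0],[0,0,0,0.02,0,0],[0,0,0,0.02,0,0],[0,0,0,0.03,0,0],[0,0,0,0.04,0,0]]' >/dev/null; python3 bat.py '[-0.09,-0.05,-0.02,0,0.02,0.02,0.03,0.04]' 20 0
```

```text
t 25.05 y 3.0 v -5.3 b -0.029 deg | z 3.6 3.3 x -3.5 resid [-0.1  0.1  0.  -0.2 -0.   0.2  0.2  0.2  0.4 -0.1 -0.1 -0.1 -0.7] tilt cmd 0.100 meas 0.107 0.104
WX [0.04, 0.03, 0.01, 0.0, -0.0, -0.0, -0.0, -0.0] sum 0.08 end8 y,v [ 0.4 -2.2] vmax 5.4 tilt 0.02 0.06
```

```bash
python3 -m handwheel '[[0,0,0,0.04,0,0],[0,0,0,0.03,0,0],[0,0,0,0.01,0,0],[0,0,0,0,0,0],[0,0,0,0,0,0],[0,0,0,0,0,0],[0,0,0,0,0,0],[0,0,0,0,0,0]]' >/dev/null; python3 bat.py '[0.04,0.03,0.01,0,0,0,0,0]' 20 0
```

```text
t 25.82 y -0.5 v -2.9 b -0.028 deg | z -0.3 -0.4 x -3.6 resid [ 0.  -0.2  0.   0.3  0.3  0.3  0.3 -0.2 -0.2 -0.2  0.1  0.  -0.6] tilt cmd 0.020 meas 0.032 0.031
WX [0.04, 0.02, 0.01, -0.0, -0.01, -0.01, -0.01, -0.01] sum 0.03 end8 y,v [-0.6  2.3] vmax 4.0 tilt -0.05 0.04
```

```bash
python3 -m handwheel '[[0,0,0,0.04,0,0],[0,0,0,0.02,0,0],[0,0,0,0.01,0,0],[0,0,0,0,0,0],[0,0,0,-0.01,0,0],[0,0,0,-0.01,0,0],[0,0,0,-0.01,0,0],[0,0,0,-0.01,0,0]]' >/dev/null; python3 bat.py '[0.04,0.02,0.01,0,-0.01,-0.01,-0.01,-0.01]' 20 0
```

```text
t 26.58 y -1.5 v 0.9 b -0.025 deg | z -1.8 -1.6 x -2.9 resid [-0.2  0.1  0.3  0.4  0.5 -0.  -0.2 -0.2 -0.1 -0.2  0.2 -0.  -0.4] tilt cmd -0.010 meas 0.001 0.002
WX [-0.0, -0.0, -0.0, -0.0, -0.0, -0.0, -0.0, -0.0] sum 0.0 end8 y,v [-0.5  2.6] vmax 7.6 tilt -0.01 0.02
```

```bash
python3 -m handwheel '[[0,0,0,-0.01,0,0],[0,0,0,0,0,0],[0,0,0,-0.01,0,0],[0,0,0,0,0,0],[0,0,0,-0.01,0,0],[0,0,0,0,0,0],[0,0,0,0,0,0],[0,0,0,0,0,0]]' >/dev/null; python3 bat.py '[-0.01,0,-0.01,0,-0.01,0,0,0]' 20 0
```

```text
t 27.35 y -1.3 v -0.5 b -0.022 deg | z -0.9 -1.5 x -3.4 resid [-0.1 -0.   0.5  0.  -0.1 -0.1 -0.  -0.1  0.2  0.  -0.4  0.3 -0.3] tilt cmd 0.020 meas 0.028 0.031
WX [0.03, 0.02, 0.01, -0.0, -0.0, -0.01, -0.01, -0.01] sum 0.03 end8 y,v [-0.7  2.7] vmax 4.0 tilt -0.04 0.04
```

```bash
python3 -m handwheel '[[0,0,0,0.03,0,0],[0,0,0,0.02,0,0],[0,0,0,0.01,0,0],[0,0,0,0,0,0],[0,0,0,0,0,0],[0,0,0,-0.01,0,0],[0,0,0,-0.01,0,0],[0,0,0,-0.01,0,0]]' >/dev/null; python3 bat.py '[0.03,0.02,0.01,0,0,-0.01,-0.01,-0.01]' 32 80
```

```text
t 28.12 y 1.3 v 5.5 b -0.024 deg | z 0.9 1.2 x -3.7 resid [ 0.3 -0.2 -0.2 -0.2 -0.1 -0.1  0.3  0.1  0.1  0.7 -0.1 -0.2 -0.4] tilt cmd -0.010 meas 0.001 0.005
WX [0.3, 0.13, 0.01, -0.06, -0.1, -0.12, -0.12, -0.12] sum -0.08 end8 y,v [18.3 43. ] vmax 45.0 tilt -0.45 1.61
```

Balanced about 7 s within a few mm. Now a slow run to the green end.

```bash
python3 -m handwheel '[[0,0,0,0.15,0,0],[0,0,0,0.1,0,0],[0,0,0,0,0,0],[0,0,0,-0.03,0,0],[0,0,0,-0.06,0,0],[0,0,0,-0.1,0,0],[0,0,0,-0.1,0,0],[0,0,0,-0.1,0,0]]' >/dev/null; python3 bat.py '[0.15,0.1,0,-0.03,-0.06,-0.1,-0.1,-0.1]' 30 81
```

```text
t 28.88 y 18.6 v 32.7 b -0.029 deg | z 15.4 17.2 x -3.4 resid [ 0.1  0.  -0.2 -0.3  0.  -0.1 -0.   0.7  0.4  0.4 -0.1 -0.3 -0.7] tilt cmd 0.130 meas 0.151 0.156
WX [-0.07, -0.07, -0.06, -0.06, -0.05, -0.05, -0.04, -0.04] sum -0.44 end8 y,v [41.2 33.1] vmax 34.6 tilt 0.2 1.51
```

```bash
python3 -m handwheel '[[0,0,0,-0.08,0,0],[0,0,0,-0.08,0,0],[0,0,0,-0.07,0,0],[0,0,0,-0.06,0,0],[0,0,0,-0.06,0,0],[0,0,0,-0.05,0,0],[0,0,0,-0.05,0,0],[0,0,0,-0.05,0,0]]' >/dev/null; python3 bat.py '[-0.08,-0.08,-0.07,-0.06,-0.06,-0.05,-0.05,-0.05]' 24 81
```

```text
t 29.65 y 48.6 v 36.7 b -0.040 deg | z 45.0 47.4 x -3.9 resid [ 0.2  0.  -0.3 -0.5 -0.4  0.3  0.3  0.4  1.   1.  -0.1 -0.6 -1.3] tilt cmd 0.630 meas 0.640 0.646
WX [-0.19, -0.12, -0.06, -0.03, -0.01, -0.0, 0.0, -0.0] sum -0.41 end8 y,v [67.5 19.9] vmax 36.0 tilt 0.82 1.39
```

```bash
python3 -m handwheel '[[0,0,0,-0.25,0,0],[0,0,0,-0.15,0,0],[0,0,0,-0.07,0,0],[0,0,0,-0.03,0,0],[0,0,0,0,0,0],[0,0,0,0,0,0],[0,0,0,0,0,0],[0,0,0,0,0,0]]' >/dev/null; python3 bat.py '[-0.25,-0.15,-0.07,-0.03,0,0,0,0]' 20 83
```

```text
t 30.42 y 72.9 v 18.8 b -0.055 deg | z 71.4 72.6 x -3.0 resid [ 0.3 -0.  -1.  -0.3 -0.3 -0.2  0.9  0.9  1.4  1.1 -0.4 -0.6 -2.2] tilt cmd 1.130 meas 1.137 1.141
WX [-0.08, -0.04, -0.02, -0.0, 0.01, 0.01, 0.01, 0.0] sum -0.11 end8 y,v [80.9  7. ] vmax 17.3 tilt 1.21 1.29
```

```bash
python3 -m handwheel '[[0,0,0,-0.06,0,0],[0,0,0,-0.03,0,0],[0,0,0,0,0,0],[0,0,0,0,0,0],[0,0,0,0.01,0,0],[0,0,0,0.02,0,0],[0,0,0,0.03,0,0],[0,0,0,0.04,0,0]]' >/dev/null; python3 bat.py '[-0.06,-0.03,0,0,0.01,0.02,0.03,0.04]' 20 83
```

```text
t 31.18 y 85.0 v 0.0 b -0.062 deg | z 84.8 84.6 x -3.3 resid [-0.2  0.4 -0.4 -0.4  0.6  0.6  1.2  0.9 -0.1 -0.2 -0.6  0.4 -2.6] tilt cmd 1.120 meas 1.126 1.124
WX [-0.11, -0.07, -0.04, -0.02, -0.0, 0.01, 0.02, 0.02] sum -0.19 end8 y,v [84.9 -3. ] vmax 3.3 tilt 1.2 1.36
```

```bash
python3 -m handwheel '[[0,0,0,0.1,0,0],[0,0,0,0.2,0,0],[0,0,0,0.2,0,0],[0,0,0,0.2,0,0],[0,0,0,0.2,0,0],[0,0,0,0.15,0,0],[0,0,0,0.07,0,0],[0,0,0,0,0,0]]' >/dev/null
python3 - <<'E'
from h import *
o=monitor.get_obs();a=snap('scene');b=snap('top');print(o['time'],o['tcp_rot'],o['ee_pos'],trayframe(o)[1])
T,p0=trayframe(o)
for k in(a,b):
    print(meas(k,o,True));W=(cloud(k)-p0)@T
    for n,z,xl,yl in(('wall+x',.034,(.040,.052),(-.1,.1)),('wall-x',.034,(-.052,-.040),(-.1,.1))):
        f=(k['depth']>0)&(W[...,0]>xl[0])&(W[...,0]<xl[1])&(abs(W[...,1])<.1)&(abs(W[...,2]-z)<.006);A=W[f]
        print(n,len(A),np.median(A,0)*1e3,'yaw',np.polyfit(A[:,1],A[:,0],1)[0]*-57.3,'tilt',np.polyfit(A[:,1],A[:,2],1)[0]*57.3)
    H,S,V=cv2.split(cv2.cvtColor(k['img'],cv2.COLOR_RGB2HSV))
    for n,m,s in(('green',(H>45)&(H<90)&(S>110)&(V>40),1),('red',((H<6)|(H>174))&(S>140)&(V>60),-1)):
        f=m&(abs(W[...,2]-.044)<.003)&(k['depth']>0)&(abs(W[...,0])<.06)&(W[...,1]*s>.1)&(W[...,1]*s<.13);A=W[f]
        if len(A):print(n,len(A),np.median(A,0)*1e3,np.percentile(A[:,1],[5,95])*1e3,np.percentile(A[:,0],[2,98])*1e3)
E
```

```text
31.85 [ 179.99756397    0.36947423 -172.43768225] [ 0.45204827 -0.21955081  0.16895399] [ 0.52282078 -0.21015248  0.10811311]
{'n': 147, 'x': np.float64(18.010122850077792), 'y': np.float64(87.93280128020919), 'ymid': np.float64(86.60731171880735), 'white': array([-5.97,  0.69]), 'wn': 766}
wall+x 484 [ 44.36046774 -11.69932987  33.13138012] yaw -0.011722582141914888 tilt 0.0008737432303291651
wall-x 505 [-47.20041055 -12.91931467  33.63024867] yaw -0.2848695730358378 tilt 0.1455500526645005
green 147 [ -2.39743859 113.00187629  43.39130414] [110.24321368 116.33222019] [-43.27952281  39.20128229]
red 218 [  -1.01144781 -112.48512176   43.81316191] [-115.14143612 -109.52594043] [-43.57685682  39.61215817]
{'n': 503, 'x': np.float64(-3.4760242072199716), 'y': np.float64(83.64002615932877), 'ymid': np.float64(84.13689128746896), 'white': array([-2.18, -1.3 ]), 'wn': 1030}
wall+x 424 [43.49078044  0.21082093 33.77563587] yaw -0.07584487698512789 tilt 0.03874752413736521
wall-x 248 [-48.06456101  42.0411778   34.28370744] yaw -0.2451084256908869 tilt -0.16453920190422436
green 184 [ -3.68701629 112.31467912  44.08532117] [109.40708796 115.01309893] [-43.59357503  38.20703356]
red 95 [  19.45651302 -113.36192378   44.02275604] [-116.34324074 -110.52753537] [ 0.82202116 39.06212254]
```

```bash
python3 -m handwheel '[[0,0.0003,0.003,0,0,0],[0,0,0.006,0,0,0],[0,0,0.009,0,0,0],[0,0,0.011,0,0,0],[0,0,0.011,0,0,0],[0,0,0.011,0,0,0],[0,0,0.011,0,0,0],[0,0,0.010,0,0,0]]';python3 -m handwheel '[[0,0,0.008,0,0,0],[0,0,0.006,0,0,0],[0,0,0.004,0,0,0],[0,0,0.003,0,0,0],[0,0,0.002,0,0,0],[0,0,0.001,0,0,0],[0,0,0,0,0,0],[0,0,0,0,0,0]]'
```

```text
time: 32.62
ee_pos: [0.4522, -0.2191, 0.0953]
tcp_rot: [180.0, 0.3, -172.4]
wrist_force: [-0.9, 0.3, -8.3]
opening: 0.0273
time: 33.28
ee_pos: [0.4528, -0.2193, 0.0733]
tcp_rot: [-180.0, 0.4, -172.4]
wrist_force: [0.0, 0.6, -7.3]
opening: 0.0266
```

```bash
python3 -m handwheel '[[0.0002,0,0.0006,0,0,0],[0.0002,0,0.0006,0,0,0],[0.0002,0,0.0006,0,0,0],[0,0,0.0005,0,0,0],[0,0,0.0005,0,0,0],[0,0,0.0004,0,0,0],[0,0,0,0,0,0],[0,0,0,0,0,0]]';python3 -m handwheel '[[0,0,0.0003,0,0,0],[0,0,0.0003,0,0,0],[0,0,0.0002,0,0,0],[0,0,0,0,0,0],[0,0,0,0,0,0],[0,0,0,0,0,0],[0,0,0,0,0,0],[0,0,0,0,0,0]]'
```

```text
time: 33.95
ee_pos: [0.452, -0.2193, 0.0697]
tcp_rot: [180.0, 0.4, -172.4]
wrist_force: [-0.4, -0.6, -8.3]
opening: 0.0268
time: 34.62
ee_pos: [0.4522, -0.2194, 0.0693]
tcp_rot: [-180.0, 0.4, -172.4]
wrist_force: [-3.0, 0.6, 1.6]
opening: 0.0269
```

```bash
cat > chk.py <<'E'
from h import *
import sys
b=snap('top');a=snap('scene');O=np.array([.5208,-.2100,.008]);y=np.deg2rad(7.6);T=R.from_euler('z',y).as_matrix()
for k in(b,a):
    W=(cloud(k)-O)@T;v=k['depth']>0;H,S,V=cv2.split(cv2.cvtColor(k['img'],cv2.COLOR_RGB2HSV))
    for n,z,xl in(('wall+x',.034,(.040,.052)),('wall-x',.034,(-.052,-.040))):
        f=v&(W[...,0]>xl[0])&(W[...,0]<xl[1])&(abs(W[...,1])<.1)&(abs(W[...,2]-z)<.006);A=W[f]
        if len(A):print(n,len(A),np.median(A,0)*1e3,'yaw',np.polyfit(A[:,1],A[:,0],1)[0]*-57.3)
    for n,m,s in(('green',(H>45)&(H<90)&(S>110)&(V>40),1),('red',((H<6)|(H>174))&(S>140)&(V>60),-1)):
        f=m&(abs(W[...,2]-.044)<.004)&v&(abs(W[...,0])<.06)&(W[...,1]*s>.1)&(W[...,1]*s<.13);A=W[f]
        if len(A):print(n,len(A),np.median(A,0)*1e3)
    X=rays(k,T,O,.045);m=masks(k)[0]&(abs(X[...,0])<.042)&(abs(X[...,1])<.112)&(W[...,2]>.03);print('roller',m.sum(),np.mean(X[m],0)*1e3)
if len(sys.argv)>1: cv2.imwrite('pics/'+sys.argv[1],cv2.resize(np.vstack([a['img'],b['img']])[:,:,::-1],None,fx=.78,fy=.78))
print(monitor.get_obs()['time'])
E
python3 chk.py
```

```text
wall+x 333 [45.47787732  1.96011649 34.68056262] yaw -0.06649408036506722
wall-x 182 [-46.14236832  43.71822623  34.77639767] yaw -0.05924024399191632
green 149 [ -1.00047333 112.13356682  44.52739168]
red 86 [  19.96970771 -113.25280237   44.45721722]
roller 423 [-1.52085593 84.40386641]
wall+x 406 [45.71748587 -7.3041105  33.76203754] yaw 0.184731414450909
wall-x 403 [-45.96811436 -14.77227435  33.84873313] yaw 0.2070853603030143
green 135 [  0.4045026  112.57800212  43.74129698]
red 185 [   0.52285206 -112.70053843   44.01845622]
roller 331 [-1.41598681 86.93870879]
34.7167
```

Centred within 0.5 mm and square, roller at +85 mm. Now I release and withdraw.

```bash
python3 -m handwheel '[[0,0,0,0,0,0],[0,0,0,0,0,0],[0,0,0,0,0,0],[0,0,0,0,0,0],[0,0,0,0,0,0],[0,0,0,0,0,0],[0,0,0,0,0,0],[0,0,0,0,0,0]]' 0.5 20;python3 -m handwheel '[[0,0,-0.003,0,0,0],[0,0,-0.008,0,0,0],[0,0,-0.015,0,0,0],[0,0,-0.02,0,0,0],[0,0,-0.02,0,0,0],[0,0,-0.02,0,0,0],[0,0,-0.02,0,0,0],[0,0,-0.015,0,0,0]]';python3 -m handwheel '[[0,0,-0.01,0,0,0],[0,0,-0.01,0,0,0],[0,0,0,0,0,0],[0,0,0,0,0,0],[0,0,0,0,0,0],[0,0,0,0,0,0],[0,0,0,0,0,0],[0,0,0,0,0,0]]'; python3 chk.py f.png
```

```text
time: 35.38
ee_pos: [0.4521, -0.2193, 0.0689]
tcp_rot: [180.0, 0.4, -172.4]
wrist_force: [0.7, 0.2, -0.3]
opening: 0.0638
time: 36.05
ee_pos: [0.4515, -0.2196, 0.1926]
tcp_rot: [-179.9, 0.5, -172.4]
wrist_force: [-0.0, -0.6, -0.7]
opening: 0.0642
time: 36.72
ee_pos: [0.451, -0.2193, 0.2094]
tcp_rot: [180.0, 0.3, -172.4]
wrist_force: [0.8, -0.9, -0.9]
opening: 0.0639
wall+x 329 [45.52222847  2.36665415 34.76366711] yaw -0.05373515860626766
wall-x 280 [-46.15240585  13.63548491  34.77806354] yaw -0.00022917093354335186
green 146 [ -0.5202046  112.02570275  44.74740004]
red 165 [   1.12956728 -113.09014082   44.32148065]
roller 423 [-1.61123561 84.38287673]
wall+x 422 [45.9201211  -6.30193355 33.72228212] yaw 0.2578511890414097
wall-x 401 [-45.92767874 -12.81764599  33.74169695] yaw 0.004134036483702021
green 137 [ -0.28499955 112.49766664  43.77231491]
red 180 [   0.5639084  -112.74405913   44.12808743]
roller 329 [-1.43832691 87.0148128 ]
36.8167
```

View pics/f.png

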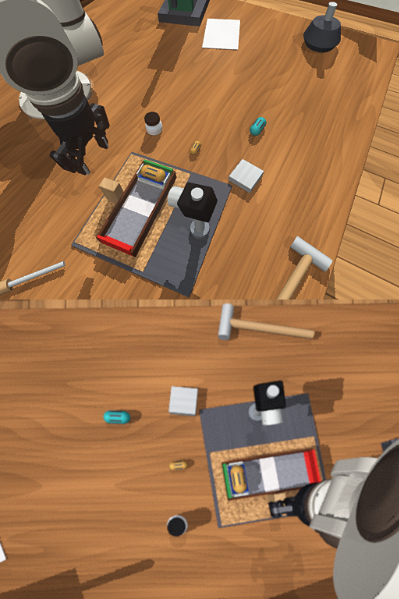

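The tray sits square on the cork. The roller is in the shuttle at the green end (scene 153,171; top 238,480), and the gripper is clear with the bystanders unmoved. I'm handing in.

```bash
python3 -c "
from workcell import order;print(order.job_done())"
```

```text
the job is handed in; nothing more can be done
None
```

The job is done and handed in at 36.8 s. The tray is on the cork mat and released, with the roller still seated in the shuttle at the green end.

**Carry and balance:** I gripped the tray by its block and carried it to the view point with the green end raised 2.5°. The shuttle with the roller stayed within about ±4.5 mm of the strip's middle from roughly 21 to 28 s, at 6 mm/s or less.

**Run to green:** With the tray still up, it then ran to the green end at no more than about 37 mm/s and arrived slowly. I levelled the tray, set it down on a light contact force, let go and withdrew.

**Last checks, from both cameras:**
- **Tray position:** within about 0.5 mm of the middle of the mat.
- **Tray squareness:** within about 0.1° by the top camera. The scene camera gave 0 to 0.26°, so the two disagree slightly.
- **Roller:** at +84 mm by the top camera and +87 mm by the scene camera, against +85 mm nominal. Calibration is good to about 2 mm.
- **Bystanders:** they look unmoved in the final picture, and the gripper is clear of everything.

**What did not go smoothly:** my first state estimate drew a wrong tilt bias from the release. On the way to balance the shuttle overshot to about 27 mm past the middle, and it took until about 21 s to bring it back. I re-fitted the model with the bias near zero and a little damping, and it predicted the motion to about 1 mm from then on. Before the settled balance, the highest speed I estimated was about 43 mm/s.

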